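# Reset the table speaker with the stylus

## Robot

A 6-joint arm with a two-finger parallel gripper is mounted at the origin on the work surface. World frame = base frame: x ahead of the robot, y to its left, z up, the work surface at z = 0. Lengths are in mm, angles in rad, forces in N, time in s.
With the tool pointing down it reaches from about 250 to 775 mm from the base axis. Payload 8.9 kg.
Tool frame: the origin (TCP) lies on the centre line of the jaws, within the pads' length; the fingertips stand 14 mm ahead of it and the grasp point (between the pads) lies 5 mm behind it; z points along the fingers, y is the line along which they close (so a half turn about z gives the same grasp; the last joint's range is limited). The gripper opens to 85 mm and grips with 20 to 120 N. Pads are 22 mm wide; open, the fingers measure 114 mm over their backs; the gripper's body (76 mm by 85 mm) begins 54 mm behind the grasp point. The pads swing forward as they close: fully open they stand 13 mm farther back than shut.
Start: joints at [1.061, 0.291, -0.153, 1.127, 0, 1.431], TCP at [190.234, 489.321, 245.305] pointing down, gripper open.
Joint ranges: [-2.52, 2.52], [-0.91, 1.74], [-1.3, 1.37], [-1.96, 2.02], [-1.52, 1.47], [-3.14, 3.14]. Speed limits (rad/s): [2.22, 2.22, 2.79, 3.14, 3.14, 3.14].

## Interface

Orientations are given as a unit quaternion [w, x, y, z].
In Python, from bench import manip, cams, job gives the robot as it stands.
- The arm moves only by the tool drive_tool, never from a script. Its argument "moves" is a list of rows, each a list of 3 entries, a list of its own where there are three numbers: the turn, a rotation vector about the tool's x, y, z in degrees, then the shift along the tool's x, y, z in m, then the finger opening in m, from 0 to 0.0854. A call has 1 to 8 rows; each row shifts and turns the commanded pose from where the row before left it, along the tool's axes as they then stand; what a row does not reach is not made up. A row lasts 1/10 s, in which the tool goes at most 50 mm and 8.59 degrees, less where a joint would pass 70% of its speed; a pose out of reach is approached as far as the arm can. A call with a gripper value outside its range is refused whole. The fingers move at their own pace and stop on an object; "grip_force" is the grip in N (left out, the last holds). Time passes only in rows, so rows that do not move let the fingers close. It gives the time, the measured TCP pose, the force, the opening and the grip force at its end, in the units of the state.
- manip.sense(): the state, without advancing time (a new reading comes with each control period).
- cams.capture(name): name is "side" or "top" or "wrist"; returns a dict with "color" (384x512x3 uint8, red, green, blue), "vertical_fov" (degrees; the focal length in pixels is half the picture's height over the tangent of half this angle, whatever the lens; pixels are square), "cx", "cy" (the principal point, pixels), "rvec" (rotation vector, rad) and "tvec" (3), from world to camera coordinates, as OpenCV has them. Camera axes: x right, y down, z forward; pixel columns grow to the right and rows downward; lengths in mm; the calibration is good to about 2 mm. A picture is of the moment at which its call begins. There is no depth.
- job.sign_off(): hands the job in; it is judged then, once.
The state is a dict: "clock": time; "joint_positions": joint angles; "qd": joint speeds; "joint_torque": joint torques, N m; "position": TCP position; "orientation": TCP orientation; "force": force on the tool from outside, world axes, zero at the start; "moment": the same for the moment, N m; "gripper_width": opening from 0.0 (shut) to 1.0 (fully open); "finger_force": force on a finger pad.
Only numpy, scipy, OpenCV 4.12 (cv2) and the standard library are available. Lean on these libraries where they do the work, as an engineer would, in place of code of your own. Each camera call takes 0.05 s, during which the arm holds its last target. There are 200 camera calls.

## Task

The small wireless speaker lying grille up on the dining table needs a reset. Turn it over so that it lies flat on the table with its back up, laying it down gently without letting it drop or topple; then take the stylus from its wooden stand, push the button recessed in the speaker's back fully in with the stylus tip and keep it in for about two seconds. Stand the stylus back in its stand, collar down on the wood, leave the speaker lying back up, and leave the other tableware where it is.

Things in the scene. Friction and masses are not known exactly. Their poses are not given: they have to be found in the camera images.
- speaker: Loose grey plastic speaker block, 96 (its x) x 60 (y) x 36 mm (z), 0.3 kg; starts ribbed dark cloth grille up. Origin: centre of the BACK face; z points from back to grille: up at the start, down once turned over (origin then 36 mm above the table). Can be gripped across its 60 mm width and stands by itself on an end.
- recess (a point): Centre of the mouth of the round recess in the speaker's back face (the speaker's x +26 mm, y +10 mm, z 0), axes as the speaker's. The recess is 18 mm in diameter; the steel button, 15 mm in diameter, lies 6 mm below the face. A flat dark battery door, not a button, takes the other half of the back.
- reset (a joint): The reset button in the recess: 0 out, 0.004 (m) fully in; a spring pushes it back, 4 N fully in. Its face is then 10 mm below the speaker's back.
- stylus: The stylus: a loose upright tool 122 mm long, 70 g, tip down in its stand. Its origin is the tip, z points up along it to the handle. Steel shaft 9 mm in diameter narrowing to 6 mm at the blunt tip (z 0 to 60 mm), round steel collar 34 mm in diameter (z 60 to 66 mm), round dark wooden handle 18 mm in diameter (z 66 to 122 mm).
- stand: The stylus stand: a fixed wooden block 75 x 75 x 75 mm, origin at the centre of its underside. In the middle of its top a square well 23 mm wide and 68 mm deep; the stylus hangs in it with its collar lying on the block's top, its tip 15 mm above the table.
- salt: Loose white ceramic salt shaker, 44 mm in diameter and 70 mm tall; origin at the centre of its foot. Leave alone.
- remote: Loose flat black remote control, 150 (x) x 42 x 16 mm; origin at the centre of its underside. Leave alone.
- mug: Loose sage-green stoneware mug, 80 mm in diameter and 95 mm tall, handle at its +y; origin at the centre of its foot. Leave alone.
- tumbler: Loose amber tumbler, 72 mm in diameter and 115 mm tall; origin at the centre of its foot. Leave alone.
- bowl: Loose bowl, 140 mm in diameter and 60 mm tall; origin at the centre of its foot. Leave alone.
- plate: Loose plate, 200 mm in diameter and 18 mm tall; origin at the centre of its foot. Leave alone.
- spoon: Loose steel spoon 170 mm long lying along its x; origin under its middle. Leave alone.
Not all that is in view belongs to the job. What is shaped like the stylus but pink is not meant. Several things look just like the stand: the one meant starts nearest to the robot's base.

How it is judged:
By the outcome, as a careful person would: the job done as asked, in the order asked, and still so for the second after the job is handed in, with the robot touching nothing.
It also fails if it takes over 72 s, if anything falls off the work surface, if the arm or the gripper's body presses on something with over 40 N, if the wrist force passes 120 N, or if a joint passes its speed limit or range.

## Working session

There is one attempt and no reset: what is moved stays moved. The work goes in short steps, Python scripts to look and compute and a tool call to move; the robot and the scene stay as the last step left them, time stands still between calls to the robot, and variables do not carry over. Pictures are saved under pics/ and viewed, at most 11 in all, crops included, and the job is handed in when it is done.

Besides the shell and the picture viewer there is one more tool, called after "Call:" as name(argument=value, ...) on one line, values as JSON. drive_tool: Moves the arm, as the interface text tells. Its arguments: {"type":"object","properties":{"moves":{"type":"array","items":{"type":"array"}},"grip_force":{"type":"number"}},"required":["moves"]}

```bash
mkdir -p pics; ls
python3 - <<'E'
from bench import manip, cams, job
import cv2, json, numpy as np
for n in ("top","side"):
    c=cams.capture(n)
    cv2.imwrite(f"pics/{n}0.png",cv2.resize(c["color"][:,:,::-1],(768,576),interpolation=cv2.INTER_CUBIC))
    np.savez(f"pics/{n}0.npz",**c)
    print(n,c["vertical_fov"],c["cx"],c["cy"],c["rvec"],c["tvec"])
print(manip.sense())
E
```

```text
pics
top 45.4871885815447 259.8593181451994 184.84101254377302 [ 2.11203784 -2.1586207   0.20310906] [ -26.45861963  582.54895053 1397.43362138]
side 51.20088305652516 257.418149336093 191.35691741058966 [ 2.17321075 -0.76002933  0.3461809 ] [-486.75940634  278.26694135  864.16756944]
{'clock': 0.1, 'joint_positions': array([ 1.06071811e+00,  2.91223634e-01, -1.54004753e-01,  1.12669981e+00,
        1.03662802e-05,  1.43149641e+00]), 'qd': array([ 3.63628919e-04, -1.29576142e-03,  2.84154159e-03,  2.22889545e-03,
       -4.64569433e-07, -1.29446446e-03]), 'joint_torque': array([ 1.72880846e-03, -5.37976635e+01,  3.31919718e+01,  9.24285734e-03,
       -1.71461979e-04, -1.02535870e-05]), 'position': array([190.04873106, 489.01616209, 244.80708705]), 'orientation': array([-1.85454296e-04,  1.84329000e-01,  9.82864436e-01, -5.34713534e-04]), 'force': array([-0.02902633,  0.38362925, -0.06764428]), 'moment': array([-0.01988475, -0.04032486,  0.04805218]), 'finger_force': 0.0, 'gripper_width': 1.0040641759246045}
```

View pics/top0.png

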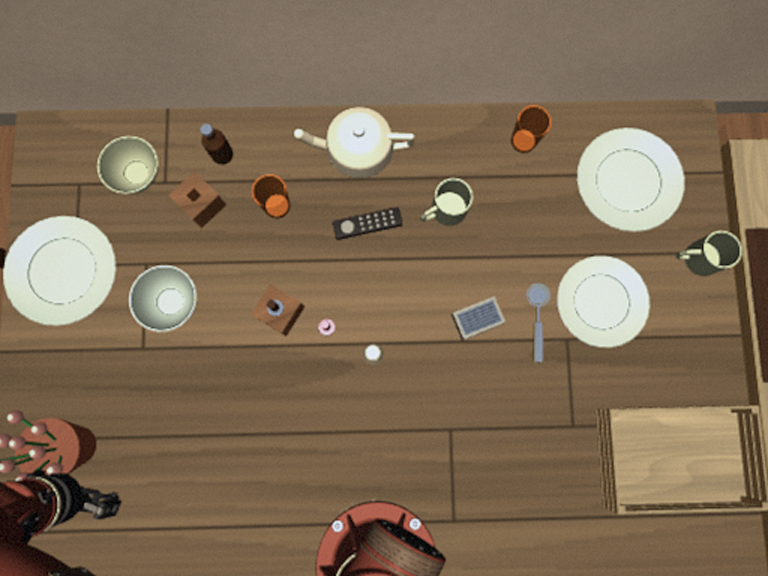

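View pics/side0.png

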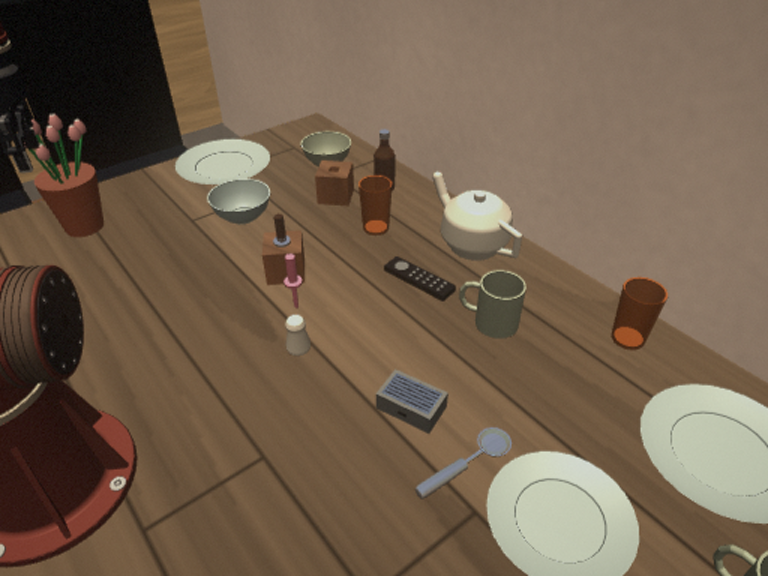

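The top view shows the speaker at (479,318), the stylus in its stand at (276,308), an empty look-alike stand at (196,200), and a pink look-alike stylus at (326,327). Salt is at (373,353) and the spoon at (538,320). In the side view the speaker is at (412,400) and the stylus at (281,235). The stand nearest the base is the one holding the dark stylus. Next I'll check this in a crop.

```bash
cat > h.py <<'E'
import numpy as np, cv2
from scipy.spatial.transform import Rotation as R
def cam(c):
    f=c["color"].shape[0]/2/np.tan(np.radians(float(c["vertical_fov"]))/2)
    K=np.array([[f,0,float(c["cx"])],[0,f,float(c["cy"])],[0,0,1]])
    Rm=cv2.Rodrigues(np.array(c["rvec"],float))[0]
    return K,Rm,np.array(c["tvec"],float).reshape(3)
def proj(c,p):
    K,Rm,t=cam(c); q=K@(Rm@np.array(p,float)+t); return q[:2]/q[2]
def ray(c,uv):
    K,Rm,t=cam(c); return -Rm.T@t, Rm.T@np.linalg.solve(K,[uv[0],uv[1],1])
def atz(c,uv,z):
    o,d=ray(c,uv); return o+d*(z-o[2])/d[2]
def tri(c1,u1,c2,u2):
    a,d=ray(c1,u1); b,e=ray(c2,u2); d/=np.linalg.norm(d); e/=np.linalg.norm(e)
    s=np.linalg.lstsq(np.stack([d,-e],1),b-a,rcond=None)[0]
    p,q=a+s[0]*d,b+s[1]*e
    return (p+q)/2,np.linalg.norm(p-q)
E
python3 - <<'E'
from h import *
T=np.load("pics/top0.npz");S=np.load("pics/side0.npz")
def crop(c,x,y,w,h): return cv2.resize(c["color"][y:y+h,x:x+w,::-1],(400,300),interpolation=cv2.INTER_CUBIC)
im=np.vstack([np.hstack([crop(T,293,190,60,45),crop(T,158,182,60,45)]),np.hstack([crop(S,244,240,60,45),crop(S,160,137,60,45)])])
cv2.imwrite("pics/c1.png",im)
for n,t,s in (("speaker",(479,318),(412,395)),("stylus top",(272,304),(280,217)),("stand2",(194,196),(335,168)),("pink top",(326,327),(291,256)),("salt",(373,353),(295,322))):
    print(n,*tri(T,np.array(t)/1.5,S,np.array(s)/1.5))
E
```

```text
speaker [ 493.73502428 -226.55725072   31.06693468] 0.23647615083728665
stylus top [519.44313022 195.21580416 132.75221548] 1.6132421164027457
stand2 [762.11584545 369.85136892  75.1664115 ] 3.559078786132801
pink top [474.65044008  88.90550889 124.39233699] 6.200267499830552
salt [422.95851109  -1.01119821  62.53566263] 0.39755343102143254
```

View pics/c1.png

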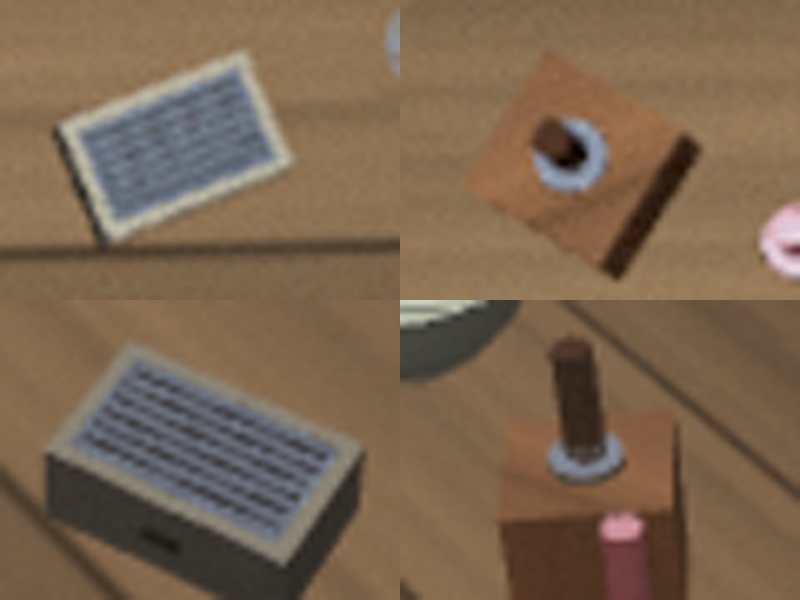

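The crops confirm my choices. The speaker is grille up with clear corners, and the dark-handled stylus with its steel collar sits in the near stand; the pink one is apart from it. Next I'll triangulate the corners.

Run:
```python
from h import *
T=np.load("pics/top0.npz");S=np.load("pics/side0.npz")
k=400/60
o=lambda p,x,y:((p[0]+.5)/k-.5+x,(p[1]+.5)/k-.5+y)
tp=[(62,128),(247,55),(292,163),(105,242)]
sp=[(133,43),(363,148),(287,262),(48,150)]
P=[]
for i in range(4):
    p,e=tri(T,o(tp[i],293,190),S,o(sp[i],244,240)); P.append(p); print(p.round(1),round(e,1))
for i in range(4): print(np.linalg.norm(P[i]-P[i-1]).round(1))
c=np.mean([atz(T,o(p,293,190),36) for p in tp],0);c2=np.mean([atz(S,o(p,244,240),36) for p in sp],0);print("centre",c,c2)
print("yaw",[np.degrees(np.arctan2(*(v[1::-1]))) for v in (P[0]-P[1],P[3]-P[2])], [np.degrees(np.arctan2(*(v[1::-1]))) for v in [atz(T,o(tp[0],293,190),36)-atz(T,o(tp[1],293,190),36),atz(T,o(tp[3],293,190),36)-atz(T,o(tp[2],293,190),36)]])
for n,a,b in (("top",(147,135),(172,48)),("collar",(170,155),(187,155))): print(n,*tri(T,o(a,158,182),S,o(b,160,137)))
st=[atz(T,o(p,158,182),75) for p in ((148,52),(65,185),(202,270),(284,134))]
print("stand",np.mean(st,0),[np.linalg.norm(st[i]-st[i-1]) for i in range(4)],[np.degrees(np.arctan2(*((st[i]-st[i-1])[1::-1]))) for i in range(4)])
# tool yaw now
from bench import manip
q=manip.sense()["orientation"];print(R.from_quat(q[[1,2,3,0]]).as_matrix().round(3))
```

```text
[ 504.9 -171.    35.1] 0.1
[ 537.3 -260.4   36. ] 1.4
[ 485.1 -279.5   34.1] 1.9
[ 450.7 -189.7   33.1] 0.8
57.4
95.1
55.7
96.2
centre [ 494.61451264 -225.14424138   36.        ] [ 493.46590076 -225.93695994   36.        ]
yaw [np.float64(109.94136180259588), np.float64(110.93652799056017)] [np.float64(110.27431151911274), np.float64(111.45177223769862)]
top [520.5193693  200.93638525 132.74488477] 1.7373607173016803
collar [519.10293901 199.01186661  77.98136124] 1.1701605779725768
stand [517.72567401 197.02759956  75.        ] [np.float64(74.64529125561579), np.float64(72.08968984622597), np.float64(75.18570628301069), np.float64(72.72405757607754)] [np.float64(57.75495219689951), np.float64(148.44940353741578), np.float64(-122.72207248212028), np.float64(-31.132887161428403)]
[[-0.932  0.362 -0.001]
 [ 0.362  0.932 -0.001]
 [ 0.    -0.001 -1.   ]]
```

```bash
cat >> h.py <<'E'
def ori(az,th):  # tool y azimuth, tilt outward of the approach from straight down (deg)
    a=np.radians(az); y=np.array([np.cos(a),np.sin(a),0]); z=np.array([0,0,-1.]); x=np.cross(y,z)
    return R.from_matrix(np.stack([x,y,z],1))*R.from_euler('y',-th,degrees=True)
def tcp(grasp,az,th): return np.array(grasp,float)+5*ori(az,th).as_matrix()[:,2], ori(az,th)
def cur():
    from bench import manip
    s=manip.sense(); q=s["orientation"]; return s["position"],R.from_quat(q[[1,2,3,0]])
def plan(a,b,n=0,pivot=0):
    """rows (turn deg, shift m) from pose a to pose b; the point 'pivot' mm ahead of the TCP goes straight"""
    from scipy.spatial.transform import Slerp
    rel=(a[1].inv()*b[1]).magnitude()*57.3
    v=np.array([0,0,pivot]); A=a[0]+a[1].apply(v); B=b[0]+b[1].apply(v)
    n=n or max(1,int(np.ceil(max(np.linalg.norm(B-A)/48,rel/8.3))))
    sl=Slerp([0,1],R.concatenate([a[1],b[1]]))
    p,r=np.array(a[0]),a[1]
    for i in range(1,n+1):
        r2=sl(i/n); p2=A+(B-A)*i/n-r2.apply(v)
        t=(r.inv()*r2).as_rotvec(degrees=True).round(1); s=(r.inv().apply(p2-p)/1000).round(4)
        print([t.tolist(),s.tolist()]); r=r*R.from_rotvec(t,degrees=True); p=p+(r*R.from_rotvec(t,degrees=True).inv()).apply(s*1000)
    return p,r
E
python3 - <<'E'
from h import *
g=np.array([494+.352*15,-225.5-.936*15,25])
c=cur()
a=plan(c,tcp(g+[0,0,200],20.6,0),18);print()
b=plan(a,tcp(g+[0,0,70],20.6,-25));print()
plan(b,tcp(g,20.6,-25),3)
E
```

```text
[[-0.0, 0.0, 2.7], [-0.0307, -0.0315, 0.0014]]
[[-0.0, 0.0, 2.7], [-0.0321, -0.03, 0.0014]]
[[-0.0, 0.0, 2.6], [-0.0335, -0.0285, 0.0014]]
[[-0.0, 0.0, 2.7], [-0.0348, -0.0269, 0.0014]]
[[-0.0, 0.0, 2.7], [-0.036, -0.0253, 0.0014]]
[[-0.0, 0.0, 2.7], [-0.0371, -0.0235, 0.0014]]
[[-0.0, 0.0, 2.6], [-0.0382, -0.0218, 0.0015]]
[[-0.0, 0.0, 2.7], [-0.0392, -0.02, 0.0014]]
[[-0.0, 0.0, 2.7], [-0.04, -0.0181, 0.0014]]
[[-0.0, 0.0, 2.7], [-0.0409, -0.0162, 0.0014]]
[[-0.0, 0.0, 2.6], [-0.0416, -0.0143, 0.0014]]
[[-0.0, 0.0, 2.7], [-0.0422, -0.0124, 0.0014]]
[[-0.0, 0.0, 2.7], [-0.0427, -0.0104, 0.0014]]
[[-0.0, 0.0, 2.7], [-0.0432, -0.0083, 0.0014]]
[[-0.0, 0.0, 2.6], [-0.0435, -0.0063, 0.0014]]
[[-0.0, 0.0, 2.7], [-0.0437, -0.0044, 0.0014]]
[[-0.0, 0.0, 2.7], [-0.0439, -0.0022, 0.0014]]
[[-0.1, 0.0, 2.7], [-0.044, -0.0002, 0.0014]]

[[0.0, 6.3, -0.0], [0.0005, -0.0, 0.0324]]
[[0.0, 6.2, -0.0], [-0.003, -0.0001, 0.0323]]
[[0.0, 6.3, -0.0], [-0.0064, -0.0, 0.0317]]
[[0.1, 6.2, -0.0], [-0.01, -0.0, 0.0308]]

[[-0.0, 0.0, -0.0], [-0.0098, 0.0, 0.0212]]
[[-0.0, 0.0, -0.0], [-0.0099, 0.0, 0.0211]]
[[-0.0, 0.0, -0.0], [-0.0098, 0.0, 0.0212]]
```

Call:
drive_tool(moves=[[[0, 0, 2.7], [-0.0307, -0.0315, 0], 0.085], [[0, 0, 2.7], [-0.0321, -0.03, 0], 0.085], [[0, 0, 2.6], [-0.0335, -0.0285, 0], 0.085], [[0, 0, 2.7], [-0.0348, -0.0269, 0], 0.085], [[0, 0, 2.7], [-0.036, -0.0253, 0], 0.085], [[0, 0, 2.7], [-0.0371, -0.0235, 0], 0.085], [[0, 0, 2.6], [-0.0382, -0.0218, 0], 0.085], [[0, 0, 2.7], [-0.0392, -0.02, 0], 0.085]])

```text
clock: 0.9
position: [327.8, 163.8, 245.3]
orientation: [0.0, 0.364, 0.931, 0.0]
force: [0.6, 1.1, 0.6]
gripper_width: 0.996
finger_force: 0.0
```

Call:
drive_tool(moves=[[[0, 0, 2.7], [-0.04, -0.0181, 0], 0.085], [[0, 0, 2.7], [-0.0409, -0.0162, 0], 0.085], [[0, 0, 2.6], [-0.0416, -0.0143, 0], 0.085], [[0, 0, 2.7], [-0.0422, -0.0124, 0.0014], 0.085], [[0, 0, 2.7], [-0.0427, -0.0104, 0.002], 0.085], [[0, 0, 2.7], [-0.0432, -0.0083, 0.004], 0.085], [[0, 0, 2.6], [-0.0435, -0.0063, 0.005], 0.085], [[0, 0, 2.7], [-0.0437, -0.0044, 0.006], 0.085]])

```text
clock: 1.7
position: [465.3, -160.2, 226.6]
orientation: [-0.0, 0.531, 0.847, 0.0]
force: [0.4, 0.3, 0.2]
gripper_width: 0.994
finger_force: 0.0
```

Call:
drive_tool(moves=[[[0, 0, 2.7], [-0.0439, -0.0022, 0.005], 0.085], [[0, 0, 2.7], [-0.044, -0.0002, 0.002], 0.085], [[0, 0, 0], [0, 0, 0], 0.085], [[0, 0, 0], [0, 0, 0], 0.085]])

```text
clock: 2.1
position: [499.1, -239.7, 219.0]
orientation: [-0.001, 0.57, 0.822, 0.0]
force: [-0.4, 0.3, -0.2]
gripper_width: 0.996
finger_force: 0.0
```

Run:
```python
from h import *
from bench import cams
c=cams.capture("wrist"); np.savez("pics/w1.npz",**c)
im=cv2.resize(c["color"][:,:,::-1],(768,576),interpolation=cv2.INTER_CUBIC)
# overlay predicted grille corners
yaw=np.radians(110.6);u=np.array([np.cos(yaw),np.sin(yaw),0]);v=np.array([-u[1],u[0],0])
pts=np.array([proj(c,np.array([494,-225.5,36])+a*48*u+b*30*v)*1.5 for a,b in((1,1),(1,-1),(-1,-1),(-1,1))]);print(pts)
cv2.polylines(im,[pts.round().astype(int)],True,(0,0,255),1)
cv2.imwrite("pics/w1.png",im)
g=np.array([494+.352*15,-225.5-.936*15,25])
a=plan(cur(),tcp(g+[0,0,70],20.6,-25),6);print()
plan(a,tcp(g,20.6,-25),3)
```

```text
[[344.2287595  156.28554062]
 [438.74116328 156.15405574]
 [434.60686949 297.82362   ]
 [348.84470726 297.91782564]]
[[-0.0, 4.2, -0.0], [0.0002, 0.0, 0.0215]]
[[-0.0, 4.1, -0.0], [-0.0014, 0.0001, 0.0214]]
[[-0.0, 4.2, -0.0], [-0.0029, -0.0, 0.0213]]
[[-0.0, 4.1, -0.0], [-0.0045, 0.0, 0.021]]
[[-0.0, 4.2, -0.1], [-0.0059, 0.0, 0.0207]]
[[-0.0, 4.1, 0.0], [-0.0075, 0.0001, 0.0201]]

[[-0.0, 0.0, 0.0], [-0.0098, -0.0, 0.0211]]
[[-0.0, 0.0, 0.0], [-0.0099, -0.0, 0.0212]]
[[-0.0, 0.0, 0.0], [-0.0098, -0.0, 0.0211]]
```

View pics/w1.png

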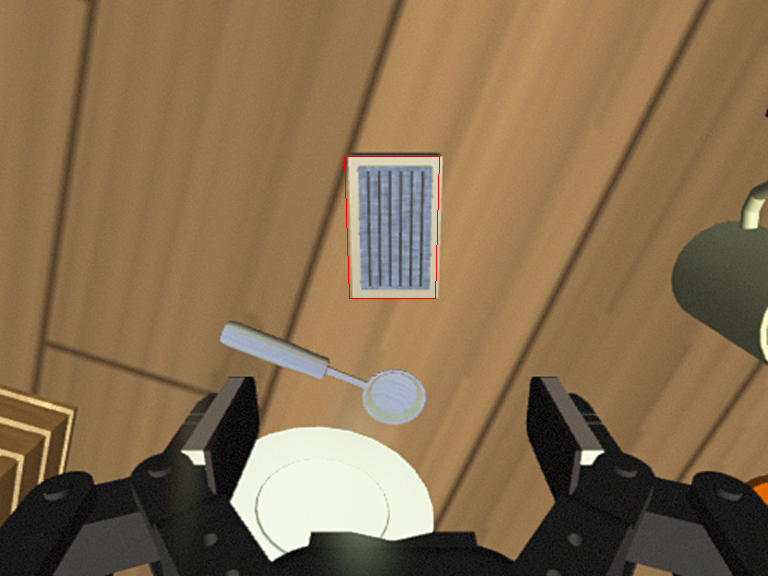

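The predicted outline (344–439, 156–298) lies on the speaker to within a pixel or two. I'll go down and grip it.

Call:
drive_tool(moves=[[[0, 4.2, 0], [0, 0, 0.0215], 0.085], [[0, 4.1, 0], [-0.0014, 0, 0.0214], 0.085], [[0, 4.2, 0], [-0.0029, 0, 0.0213], 0.085], [[0, 4.1, 0], [-0.0045, 0, 0.021], 0.085], [[0, 4.2, 0], [-0.0059, 0, 0.0207], 0.085], [[0, 4.1, 0], [-0.0075, 0, 0.0201], 0.085], [[0, 0, 0], [0, 0, 0], 0.085]])

```text
clock: 2.85
position: [497.5, -237.0, 87.5]
orientation: [-0.181, 0.556, 0.802, 0.123]
force: [-0.2, 0.2, -0.0]
gripper_width: 0.994
finger_force: 0.0
```

Call:
drive_tool(moves=[[[0, 0, 0], [-0.0098, 0, 0.0211], 0.085], [[0, 0, 0], [-0.0098, 0, 0.0211], 0.085], [[0, 0, 0], [-0.0098, 0, 0.0211], 0.085], [[0, 0, 0], [0, 0, 0], 0.085], [[0, 0, 0], [0, 0, 0], 0.05], [[0, 0, 0], [0, 0, 0], 0.05], [[0, 0, 0], [0, 0, 0], 0.05], [[0, 0, 0], [0, 0, 0], 0.05]], grip_force=40)

```text
clock: 3.65
position: [500.1, -238.7, 23.4]
orientation: [-0.176, 0.556, 0.803, 0.123]
force: [0.9, 1.4, 9.1]
gripper_width: 0.692
finger_force: 44.4
```

Run:
```python
from h import *
from bench import manip
s=manip.sense();print(s["gripper_width"],s["finger_force"],s["joint_positions"].round(3),s["force"])
c=cur();print(c[0],c[1].as_matrix().round(3))
```

```text
0.6923463362815643 44.40895786508918 [-0.696  0.83   0.057  1.179  0.21   0.475] [0.87105885 1.3833847  9.08912917]
[ 500.13052144 -238.66139151   23.44924676] [[-0.319  0.936 -0.146]
 [ 0.85   0.351  0.393]
 [ 0.419  0.002 -0.908]]
```

```bash
cat >> h.py <<'E'
def objR(az,pitch): # u at az, rotated up by pitch deg: columns u, w, n(grille normal)
    return R.from_euler('z',az,degrees=True)*R.from_euler('y',-pitch,degrees=True)
def toolfor(rel,P,Ro):
    rp,rr=rel; q=Ro*rr.inv(); return np.array(P,float)-q.apply(rp), q
E
python3 - <<'E'
from h import *
c=cur(); O=(np.array([494,-225.5,18]),objR(-69.4,0))
rel=(c[1].inv().apply(O[0]-c[0]), c[1].inv()*O[1])
np.savez("rel.npz",p=rel[0],q=rel[1].as_quat())
print(rel[0],rel[1].as_matrix().round(2))
a=plan(c,toolfor(rel,[494,-225.5,110],O[1]),4);print()
b=plan(a,toolfor(rel,[473,-216,120],objR(-24.5,90)),14);print(b[0],b[1].as_matrix().round(2))
plan(b,toolfor(rel,[473,-216,56],objR(-24.5,90)),4);print()
E
```

```text
[10.85940891 -1.12964955 11.013489  ] [[-0.91 -0.    0.42]
 [ 0.    1.    0.  ]
 [-0.42  0.   -0.91]]
[[0.0, 0.0, 0.0], [0.0096, 0.0, -0.0209]]
[[0.0, 0.0, 0.0], [0.0097, 0.0001, -0.0209]]
[[-0.0, 0.0, -0.0], [0.0096, 0.0, -0.0208]]
[[-0.0, 0.0, -0.0], [0.0097, 0.0001, -0.0209]]

[[-1.2, -6.1, -3.3], [0.0029, -0.0015, -0.0002]]
[[-1.3, -6.0, -3.4], [0.0029, -0.0013, -0.0005]]
[[-1.2, -6.1, -3.3], [0.0029, -0.0011, -0.0008]]
[[-1.2, -6.0, -3.4], [0.0028, -0.0009, -0.0012]]
[[-1.2, -6.1, -3.3], [0.0028, -0.0007, -0.0015]]
[[-1.3, -6.1, -3.3], [0.0026, -0.0005, -0.0018]]
[[-1.2, -6.0, -3.4], [0.0025, -0.0004, -0.002]]
[[-1.2, -6.1, -3.3], [0.0022, -0.0001, -0.0024]]
[[-1.2, -6.0, -3.4], [0.002, -0.0, -0.0025]]
[[-1.2, -6.1, -3.3], [0.0017, 0.0002, -0.0027]]
[[-1.3, -6.1, -3.3], [0.0013, 0.0003, -0.0029]]
[[-1.2, -6.0, -3.4], [0.0011, 0.0005, -0.003]]
[[-1.2, -6.1, -3.3], [0.0007, 0.0005, -0.0031]]
[[-1.3, -6.1, -3.3], [0.0003, 0.0007, -0.0032]]
[ 468.46355154 -212.71874183  134.48149891] [[-0.38  0.41  0.83]
 [ 0.17  0.91 -0.37]
 [-0.91  0.   -0.42]]
[[0.0, 0.0, -0.0], [0.0145, -0.0, 0.0067]]
[[0.0, 0.0, -0.0], [0.0146, -0.0001, 0.0067]]
[[0.0, 0.0, -0.0], [0.0145, 0.0, 0.0067]]
[[0.0, 0.0, -0.0], [0.0145, -0.0, 0.0067]]
```

Call:
drive_tool(moves=[[[0, 0, 0], [0.0096, 0, -0.0209], 0.05], [[0, 0, 0], [0.0096, 0, -0.0209], 0.05], [[0, 0, 0], [0.0096, 0, -0.0209], 0.05], [[0, 0, 0], [0.0096, 0, -0.0209], 0.05], [[-1.2, -6.1, -3.3], [0.0029, -0.0015, 0], 0.05], [[-1.3, -6.0, -3.4], [0.0029, -0.0013, -0.0005], 0.05], [[-1.2, -6.1, -3.3], [0.0029, -0.0011, -0.0008], 0.05], [[-1.2, -6.0, -3.4], [0.0028, -0.0009, -0.0012], 0.05]])

```text
clock: 4.45
position: [490.5, -231.4, 120.0]
orientation: [0.037, 0.479, 0.875, 0.056]
force: [-0.7, -0.9, -2.8]
gripper_width: 0.694
finger_force: 44.9
```

Call:
drive_tool(moves=[[[-1.2, -6.1, -3.3], [0.0028, -0.0007, -0.0015], 0.05], [[-1.3, -6.1, -3.3], [0.0026, -0.0005, -0.0018], 0.05], [[-1.2, -6.0, -3.4], [0.0025, -0.0004, -0.002], 0.05], [[-1.2, -6.1, -3.3], [0.0022, 0, -0.0024], 0.05], [[-1.2, -6.0, -3.4], [0.002, 0, -0.0025], 0.05], [[-1.2, -6.1, -3.3], [0.0017, 0.0002, -0.0027], 0.05], [[-1.3, -6.1, -3.3], [0.0013, 0.0003, -0.0029], 0.05], [[-1.2, -6.0, -3.4], [0.0011, 0.0005, -0.003], 0.05]])

```text
clock: 5.25
position: [481.1, -220.5, 132.9]
orientation: [0.414, 0.262, 0.869, -0.073]
force: [0.1, 0.3, -4.9]
gripper_width: 0.695
finger_force: 45.0
```

Call:
drive_tool(moves=[[[-1.2, -6.1, -3.3], [0.0007, 0.0005, -0.0031], 0.05], [[-1.3, -6.1, -3.3], [0.0003, 0.0007, -0.0032], 0.05], [[0, 0, 0], [0, 0, 0], 0.05], [[0, 0, 0], [0, 0, 0], 0.05]])

```text
clock: 5.65
position: [525.7, -241.8, 159.0]
orientation: [0.478, 0.198, 0.851, -0.097]
force: [-1.2, 0.1, -3.6]
gripper_width: 0.692
finger_force: 46.3
```

Run:
```python
from h import *
from bench import manip,cams
s=manip.sense();print(s["gripper_width"],s["finger_force"],s["joint_positions"].round(3),s["force"])
c=cur();print(c[0],c[1].as_matrix().round(3))
z=np.load("rel.npz");rel=(z["p"],R.from_quat(z["q"]))
print("obj",c[0]+c[1].apply(rel[0]));print((c[1]*rel[1]).as_matrix().round(3))
plan(c,toolfor(rel,[473,-216,54],objR(-24.5,90)),4)
k=cams.capture("side");cv2.imwrite("pics/s2.png",cv2.resize(k["color"][:,:,::-1],(768,576),interpolation=cv2.INTER_CUBIC))
```

```text
0.692343514528694 46.32835937663913 [-0.667  0.36  -1.299 -1.093  0.202 -0.099] [-1.2373863   0.11244155 -3.59790764]
[ 525.74744022 -241.82837967  158.97242626] [[-0.466  0.429  0.774]
 [ 0.244  0.903 -0.354]
 [-0.851  0.024 -0.525]]
obj [ 528.72989406 -244.09944027  143.92426814]
[[ 0.099  0.431 -0.897]
 [-0.072  0.902  0.425]
 [ 0.992  0.023  0.12 ]]
[[-0.1, -1.7, -0.4], [0.0277, -0.0001, -0.0018]]
[[-0.0, -1.7, -0.4], [0.0276, 0.0001, -0.0026]]
[[-0.1, -1.8, -0.4], [0.0275, 0.0003, -0.0034]]
[[-0.1, -1.7, -0.4], [0.0274, 0.0004, -0.0042]]
```

View pics/s2.png

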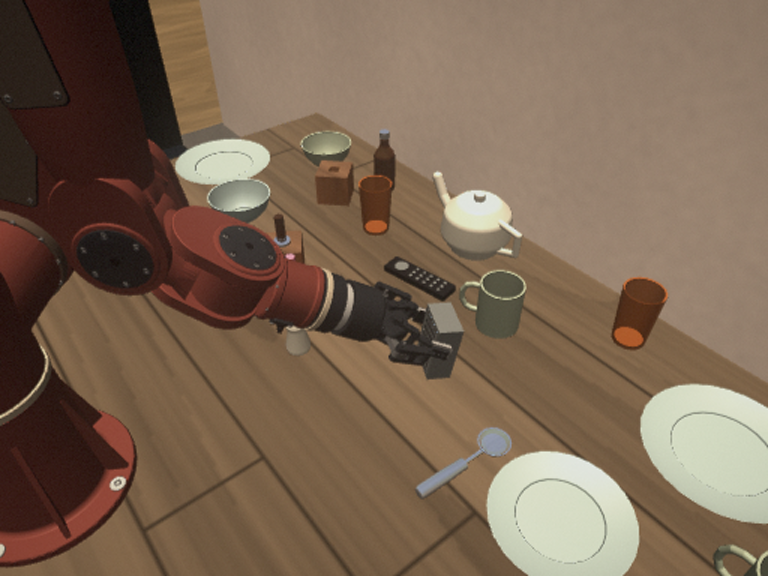

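The side view shows the speaker at (440,340), held almost on end. Joint 3 has hit its −1.3 limit and the commanded pose was truncated. I'll fit a quick kinematic model from the readings to choose a reachable radius.

```bash
cat > kin.py <<'E'
from h import *
from scipy.optimize import least_squares
LIM=np.array([[-2.52,2.52],[-.91,1.74],[-1.3,1.37],[-1.96,2.02],[-1.52,1.47],[-3.14,3.14]])
def fk(q,k,s5=1,s6=1):
    r0,z0,L1,L2,e,T,L3=k
    A=R.from_euler('z',q[0]); B=A*R.from_euler('y',q[1]); C=B*R.from_euler('y',-q[2])
    D=C*R.from_euler('y',q[3]); E=D*R.from_euler('z',s5*q[4]); F=E*R.from_euler('x',s6*q[5])
    p=A.apply([r0,0,z0])+B.apply([0,0,L1])+C.apply([L2,0,e])+D.apply([L3,0,0])+E.apply([T,0,0])
    X=F.apply([1,0,0]);Y=F.apply([0,1,0])  # tool z, tool y
    return p,R.from_matrix(np.stack([np.cross(Y,X),Y,X],1))
Q=np.array([[1.06071811,.291223634,-.154004753,1.12669981,0,1.43149641],[-.696,.83,.057,1.179,.21,.475],[-.667,.36,-1.299,-1.093,.202,-.099]])
P=np.array([[190.05,489.02,244.8],[500.13,-238.66,23.45],[525.75,-241.83,158.97]])
def fit(s5,s6):
    f=lambda k:np.r_[np.concatenate([fk(q,k,s5,s6)[0]-p for q,p in zip(Q,P)]),.02*(k-[0,400,500,500,0,150,100])]
    return least_squares(f,[0,400,500,500,0,150,100])
def ik(pose,k,s5,s6,q0):
    def f(q):
        p,r=fk(q,k,s5,s6); return np.r_[(p-pose[0])/10,(pose[1].inv()*r).as_rotvec()*20]
    s=least_squares(f,np.clip(q0,LIM[:,0]+.01,LIM[:,1]-.01),bounds=(LIM[:,0],LIM[:,1])); return s.x,s.cost
E
python3 - <<'E'
from kin import *
for s5 in(1,-1):
  for s6 in (1,-1):
    s=fit(s5,s6); print(s5,s6,s.x.round(1),s.cost, fk(Q[1],s.x,s5,s6)[1].as_matrix().round(2).tolist())
E
```

```text
1 1 [ -20.2  308.7  524.1  401.4   64.6  662.8 -211.7] 2737.107052690179 [[-0.32, 0.94, -0.15], [0.85, 0.35, 0.39], [0.42, 0.0, -0.91]]
1 -1 [ -20.2  308.7  524.1  401.4   64.6  662.8 -211.7] 2737.107052690179 [[-0.95, 0.28, -0.15], [0.21, 0.9, 0.39], [0.24, 0.34, -0.91]]
-1 1 [  55.2  270.3  470.7  342.7   46.9 -658.5 1029.9] 2975.933399587743 [[-0.37, 0.83, -0.41], [0.9, 0.44, 0.07], [0.24, -0.34, -0.91]]
-1 -1 [  55.2  270.3  470.7  342.7   46.9 -658.5 1029.9] 2975.933399587743 [[-0.89, 0.18, -0.41], [0.16, 0.98, 0.07], [0.42, -0.0, -0.91]]
```

```bash
sed -i 's/r0,z0,L1,L2,e,T,L3=k/r0,z0,L1,L2,e,T,L3,dy=k/; s/A.apply(\[r0,0,z0\])/A.apply([r0,dy,z0])/; s/0,150,100\]/0,150,100,70]/g' kin.py
python3 - <<'E'
from kin import *
s=fit(1,1);k=s.x;print(k.round(1),s.cost,[ (fk(q,k)[0]-p).round(1).tolist() for q,p in zip(Q,P)]);np.save("k.npy",k)
z=np.load("rel.npz");rel=(z["p"],R.from_quat(z["q"]))
for az in (-24.5,):
  for r in (520,560,600,640,680):
    d=np.array([np.cos(np.radians(az)),np.sin(np.radians(az)),0])
    for zc in (49,100):
      for off in (0,):
        q,c=ik(toolfor(rel,d*r+[0,0,zc],objR(az,90)),k,1,1,Q[2]);print("stand",r,zc,q.round(2),round(c,3))
    # second: lying flat, e=40 (approach 50 from down), grasp 10 mm inward of centre, z=25; and standing pretilt -40
    for th in (50,45,40):
      g=d*(r-10)+[0,0,25]; q,c=ik(tcp(g,az+90,th),k,1,1,Q[2]);print(" lay",th,q.round(2),round(c,3))
    for th in (-40,-45,-50):
      g=d*(r+7)+[0,0,58]; q,c=ik(tcp(g,az+90,th),k,1,1,Q[1]);print(" regrip",th,q.round(2),round(c,3))
E
```

```text
[  0.  298.4 509.8 385.7  59.8 308.4 121.3  73.2] 10.61378201907846 [[-0.1, 0.3, 0.1], [-0.1, 0.0, -0.1], [-0.1, -0.1, 0.0]]
stand 520 49 [-0.74  0.5  -1.3  -1.05  0.29 -0.22] 21.43
stand 520 100 [-0.72  0.29 -1.3  -0.87  0.27 -0.2 ] 16.278
 lay 50 [-0.68  0.6  -1.3  -1.08  0.18 -0.18] 2.92
 lay 45 [-0.67  0.58 -1.3  -1.04  0.17 -0.18] 0.42
 lay 40 [-0.66  0.52 -1.27 -0.9   0.15 -0.18] 0.0
 regrip -40 [-0.53  1.05  0.46  1.67 -0.07 -0.08] 0.0
 regrip -45 [-0.53  1.14  0.59  1.8  -0.07 -0.07] 0.0
 regrip -50 [-0.52  1.24  0.74  1.94 -0.07 -0.06] 0.0
stand 560 49 [-0.68  0.7  -1.3  -1.36  0.23 -0.15] 10.006
stand 560 100 [-0.68  0.46 -1.3  -1.14  0.23 -0.15] 7.838
 lay 50 [-0.66  0.74 -1.3  -1.32  0.17 -0.15] 0.051
 lay 45 [-0.65  0.62 -1.24 -1.07  0.15 -0.16] 0.0
 lay 40 [-0.64  0.52 -1.16 -0.8   0.13 -0.16] 0.0
 regrip -40 [-0.52  1.15  0.68  1.79 -0.06 -0.07] 0.0
 regrip -45 [-0.52  1.26  0.86  1.95 -0.07 -0.07] 0.0
 regrip -50 [-0.52  1.31  0.93  2.02 -0.07 -0.06] 0.447
stand 600 49 [-0.65  0.94 -1.3  -1.75  0.2  -0.1 ] 1.417
stand 600 100 [-0.65  0.65 -1.3  -1.44  0.2  -0.11] 1.57
[... 477 characters left out ...]

 lay 45 [-0.6   0.61 -1.03 -0.85  0.12 -0.13] 0.0
 lay 40 [-0.6   0.55 -0.96 -0.63  0.11 -0.13] 0.0
 regrip -40 [-0.52  1.35  1.17  2.02 -0.05 -0.07] 1.106
 regrip -45 [-0.52  1.35  1.15  2.02 -0.06 -0.07] 4.554
 regrip -50 [-0.52  1.35  1.13  2.02 -0.06 -0.07] 10.358
stand 680 49 [-0.61  0.9  -1.14 -1.6   0.17 -0.08] 0.0
stand 680 100 [-0.61  0.72 -1.15 -1.44  0.17 -0.08] 0.0
 lay 50 [-0.6   0.7  -1.   -0.99  0.13 -0.11] 0.0
 lay 45 [-0.59  0.63 -0.93 -0.77  0.11 -0.11] 0.0
 lay 40 [-0.58  0.58 -0.85 -0.55  0.1  -0.12] 0.0
 regrip -40 [-0.51  1.38  1.28  2.02 -0.05 -0.07] 5.551
 regrip -45 [-0.51  1.37  1.25  2.02 -0.05 -0.07] 11.788
 regrip -50 [-0.51  1.37  1.23  2.02 -0.06 -0.07] 20.368
```

Run:
```python
from kin import *
k=np.load("k.npy");z=np.load("rel.npz");rel=(z["p"],R.from_quat(z["q"]))
t=toolfor(rel,[593,-240,110],objR(-22,90))
for zc in (110,49):
  print(ik(toolfor(rel,[593,-240,zc],objR(-22,90)),k,1,1,Q[2]))
plan(cur(),t,6)
```

```text
(array([-0.5916709 ,  0.71435853, -1.26171174, -1.53502964,  0.19031087,
       -0.08814724]), np.float64(8.505037083721735e-21))
(array([-0.5916709 ,  0.96118191, -1.24592352, -1.7660648 ,  0.19031087,
       -0.08814724]), np.float64(3.1266754660443506e-28))
[[-0.4, -1.1, -0.5], [0.0003, 0.0051, 0.0109]]
[[-0.4, -1.2, -0.4], [0.0004, 0.0049, 0.0108]]
[[-0.4, -1.1, -0.5], [0.0006, 0.0049, 0.0109]]
[[-0.4, -1.2, -0.5], [0.0008, 0.0049, 0.011]]
[[-0.5, -1.1, -0.4], [0.001, 0.0048, 0.0109]]
[[-0.4, -1.1, -0.5], [0.0011, 0.0046, 0.011]]
```

Call:
drive_tool(moves=[[[-0.4, -1.1, -0.5], [0, 0.005, 0.011], 0.05], [[-0.4, -1.1, -0.5], [0, 0.005, 0.011], 0.05], [[-0.4, -1.1, -0.5], [0.0006, 0.0049, 0.011], 0.05], [[-0.4, -1.2, -0.5], [0.0008, 0.0049, 0.011], 0.05], [[-0.5, -1.1, -0.4], [0.001, 0.0048, 0.011], 0.05], [[-0.4, -1.1, -0.5], [0.001, 0.0046, 0.011], 0.05], [[0, 0, 0], [0, 0, 0], 0.05]])

```text
clock: 6.4
position: [590.2, -237.4, 124.7]
orientation: [0.529, 0.159, 0.828, -0.102]
force: [0.8, -0.3, -4.2]
gripper_width: 0.693
finger_force: 46.3
```

```bash
cat >> kin.py <<'E'
def where(rel):
    from bench import manip
    s=manip.sense();c=cur();print("q",s["joint_positions"].round(3),"F",s["force"].round(1),"w",round(s["gripper_width"]*85.4,1))
    print("obj",(c[0]+c[1].apply(rel[0])).round(1));print((c[1]*rel[1]).as_matrix().round(3).tolist())
    return c
E
python3 - <<'E'
from kin import *
z=np.load("rel.npz");rel=(z["p"],R.from_quat(z["q"]))
c=where(rel)
a=plan(c,toolfor(rel,[593,-240,80],objR(-22,90)),3);print()
E
```

```text
q [-0.591  0.708 -1.256 -1.521  0.191 -0.091] F [ 0.8 -0.3 -4.2] w 59.2
obj [ 594.8 -240.5  110.2]
[[0.002, 0.372, -0.928], [0.001, 0.928, 0.372], [1.0, -0.001, 0.001]]
[[0.0, -0.0, 0.0], [0.0094, -0.0001, 0.0037]]
[[0.1, -0.1, 0.1], [0.0094, -0.0, 0.0036]]
[[-0.0, 0.0, 0.0], [0.0094, -0.0001, 0.0037]]
```

Call:
drive_tool(moves=[[[0, 0, 0], [0.01, 0, 0.0046], 0.05], [[0, 0, 0], [0.01, 0, 0.0046], 0.05], [[0, 0, 0], [0.01, 0, 0.0046], 0.05], [[0, 0, 0], [0.01, 0, 0.0046], 0.05], [[0, 0, 0], [0.008, 0, 0.0037], 0.05], [[0, 0, 0], [0.0036, 0, 0.0017], 0.05], [[0, 0, 0], [0, 0, 0], 0.05], [[0, 0, 0], [0, 0, 0], 0.05]])

```text
clock: 7.2
position: [589.9, -237.9, 69.4]
orientation: [0.529, 0.159, 0.827, -0.102]
force: [0.0, 0.7, -3.6]
gripper_width: 0.696
finger_force: 46.4
```

Run:
```python
from kin import *
z=np.load("rel.npz");rel=(z["p"],R.from_quat(z["q"]))
c=where(rel)
```

```text
q [-0.592  0.935 -1.245 -1.739  0.192 -0.091] F [ 0.   0.7 -3.6] w 59.4
obj [ 594.6 -241.    55. ]
[[0.0, 0.373, -0.928], [0.002, 0.928, 0.373], [1.0, -0.002, -0.0]]
```

Now slowly down about 7 mm to contact.

Call:
drive_tool(moves=[[[0, 0, 0], [0.0018, 0, 0.0008], 0.05], [[0, 0, 0], [0.0018, 0, 0.0008], 0.05], [[0, 0, 0], [0.0014, 0, 0.0006], 0.05], [[0, 0, 0], [0.0009, 0, 0.0004], 0.05], [[0, 0, 0], [0.0005, 0, 0.0002], 0.05], [[0, 0, 0], [0, 0, 0], 0.05]])

```text
clock: 7.8
position: [590.0, -237.9, 62.5]
orientation: [0.53, 0.159, 0.827, -0.103]
force: [-2.8, 2.3, 4.2]
gripper_width: 0.694
finger_force: 46.9
```

Run:
```python
from kin import *
z=np.load("rel.npz");rel=(z["p"],R.from_quat(z["q"]))
c=where(rel)
```

```text
q [-0.593  0.963 -1.241 -1.765  0.192 -0.091] F [-2.8  2.3  4.2] w 59.3
obj [ 594.7 -241.    48. ]
[[-0.001, 0.373, -0.928], [0.003, 0.928, 0.373], [1.0, -0.002, -0.002]]
```

Call:
drive_tool(moves=[[[0, 0, 0], [0, 0, 0], 0.085], [[0, 0, 0], [0, 0, 0], 0.085], [[0, 0, 0], [0, 0, 0], 0.085], [[0, 0, 0], [0, 0, 0], 0.085]])

```text
clock: 8.2
position: [589.8, -237.9, 61.8]
orientation: [0.529, 0.159, 0.827, -0.102]
force: [0.4, 0.5, 0.1]
gripper_width: 0.995
finger_force: 0.0
```

Run:
```python
from kin import *
z=np.load("rel.npz");rel=(z["p"],R.from_quat(z["q"]));k=np.load("k.npy")
c=where(rel)
d=np.array([.927,-.375,0]);ctr=np.array([594.7,-241,0])
for th in (-25,-30,-35):
  for zz in (58,85): print(th,zz,*ik(tcp(ctr+7*d+[0,0,zz],68,th),k,1,1,Q[1]))
for r in (600,620,640):
  dd=np.array([np.cos(np.radians(-19)),np.sin(np.radians(-19)),0])
  for th in (55,60): print(r,th,*ik(tcp(dd*(r-10)+[0,0,25],71,th),k,1,1,Q[2]))
a=plan(c,tcp(ctr+[0,0,88],68,20),8,-5);print()
plan(a,tcp(ctr+7*d+[0,0,88],68,-30),8,-5)
```

```text
q [-0.593  0.963 -1.241 -1.764  0.192 -0.091] F [0.4 0.5 0.1] w 85.0
obj [ 594.5 -241.    47.4]
[[0.001, 0.373, -0.928], [0.002, 0.928, 0.373], [1.0, -0.002, -0.0]]
-25 58 [-0.47915586  1.07034189  0.6573633   1.59241489 -0.04017635 -0.08631197] 1.603985043018152e-29
-25 85 [-0.47915586  1.05219065  0.6890604   1.64226322 -0.04017635 -0.08631197] 8.389067735678624e-28
-30 58 [-0.47635592  1.18583126  0.86745556  1.77417093 -0.04614244 -0.08006332] 1.4116712891620652e-28
-30 85 [-0.47635592  1.1713968   0.90528386  1.82643369 -0.04614244 -0.08006332] 3.0875305277756724e-26
-35 58 [-0.47388936  1.35396202  1.19575547  2.02       -0.05145404 -0.07380094] 0.0006194364257319943
-35 85 [-0.47428275  1.30413728  1.15927049  2.02       -0.05106884 -0.07480858] 0.05659901167706985
600 55 [-0.54755092  0.86644412 -1.26265602 -1.5071508   0.17642873 -0.1251612 ] 9.312811520111136e-29
600 60 [-0.55707588  1.03633521 -1.29999999 -1.80150102  0.19483379 -0.11419518] 3.4627667103848154e-06
620 55 [-0.53542955  0.83672436 -1.20919255 -1.42518972  0.1665728  -0.11800003] 1.4422775905866033e-23
620 60
[... 333 characters left out ...]
0.0001, -0.0001]]
[[0.0, 5.6, 0.1], [-0.0027, -0.0002, -0.0005]]
[[0.0, 5.7, -0.0], [-0.0027, -0.0001, -0.0007]]
[[0.1, 5.6, 0.0], [-0.0026, -0.0002, -0.0011]]
[[-0.0, 5.7, 0.0], [-0.0025, -0.0001, -0.0014]]
[[-0.0, 5.6, 0.1], [-0.0023, -0.0001, -0.0017]]
[[-0.0, 5.7, -0.0], [-0.0022, -0.0002, -0.0019]]
[[0.0, 5.6, 0.0], [-0.002, -0.0001, -0.0022]]

[[-0.0, 6.3, 0.0], [-0.0003, 0.0, 0.0003]]
[[-0.0, 6.2, 0.0], [-0.0003, 0.0, 0.0002]]
[[-0.0, 6.3, 0.0], [-0.0003, 0.0, 0.0001]]
[[-0.0, 6.2, 0.0], [-0.0003, 0.0, -0.0001]]
[[-0.0, 6.3, 0.0], [-0.0003, 0.0, -0.0001]]
[[-0.0, 6.2, 0.0], [-0.0004, 0.0, -0.0002]]
[[-0.0, 6.3, 0.0], [-0.0003, 0.0, -0.0002]]
[[-0.0, 6.2, 0.0], [-0.0002, 0.0, -0.0004]]
```

Call:
drive_tool(moves=[[[0, 5.7, 0], [-0.0028, 0, 0], 0.085], [[0, 5.6, 0], [-0.0027, -0.0002, -0.0005], 0.085], [[0, 5.7, 0], [-0.0027, -0.0001, -0.0007], 0.085], [[0, 5.6, 0], [-0.0026, -0.0002, -0.0011], 0.085], [[0, 5.7, 0], [-0.0025, -0.0001, -0.0014], 0.085], [[0, 5.6, 0], [-0.0023, -0.0001, -0.0017], 0.085], [[0, 5.7, 0], [-0.0022, -0.0002, -0.0019], 0.085], [[0, 5.6, 0], [-0.002, -0.0001, -0.0022], 0.085]])

```text
clock: 9.0
position: [596.7, -242.3, 74.9]
orientation: [0.241, 0.184, 0.952, -0.047]
force: [0.8, 0.3, -1.8]
gripper_width: 0.999
finger_force: 0.0
```

Call:
drive_tool(moves=[[[0, 6.3, 0], [-0.0003, 0, 0.0003], 0.085], [[0, 6.2, 0], [-0.0003, 0, 0.0002], 0.085], [[0, 6.3, 0], [-0.0003, 0, 0.0001], 0.085], [[0, 6.2, 0], [-0.0003, 0, 0], 0.085], [[0, 6.3, 0], [-0.0003, 0, 0], 0.085], [[0, 6.2, 0], [-0.0004, 0, -0.0002], 0.085], [[0, 6.3, 0], [-0.0003, 0, -0.0002], 0.085], [[0, 6.2, 0], [-0.0002, 0, -0.0004], 0.085]])

```text
clock: 9.8
position: [599.9, -243.7, 74.8]
orientation: [-0.183, 0.186, 0.965, 0.035]
force: [1.3, -0.9, 0.3]
gripper_width: 0.995
finger_force: 0.0
```

Call:
drive_tool(moves=[[[0, 0, 0], [0, 0, 0], 0.085], [[0, 0, 0], [0, 0, 0], 0.085]])

```text
clock: 10.0
position: [599.8, -243.6, 72.0]
orientation: [-0.182, 0.186, 0.965, 0.035]
force: [-1.1, -0.9, 0.3]
gripper_width: 0.993
finger_force: 0.0
```

Run:
```python
from kin import *
from bench import cams
z=np.load("rel.npz");rel=(z["p"],R.from_quat(z["q"]))
c=where(rel);print(c[0],c[1].as_matrix().round(3).tolist())
d=np.array([.927,-.375,0]);ctr=np.array([594.7,-241,0])
plan(c,tcp(ctr+7*d+[0,0,60],68,-30),3)
k=cams.capture("side"); u=proj(k,[595,-241,60]).astype(int)
cv2.imwrite("pics/s3.png",cv2.resize(k["color"][max(0,u[1]-75):u[1]+75,u[0]-100:u[0]+100,::-1],(800,600),interpolation=cv2.INTER_CUBIC))
```

```text
q [-0.481  0.986  0.553  1.509 -0.036 -0.093] F [-1.1 -0.9  0.3] w 84.8
obj [ 586.3 -239.4   65.7]
[[0.927, 0.371, -0.055], [-0.37, 0.929, 0.024], [0.06, -0.002, 0.998]]
[ 599.78978504 -243.6059717    71.97099683] [[-0.865, 0.372, -0.338], [0.346, 0.928, 0.135], [0.364, 0.0, -0.931]]
[[-0.0, 2.9, 0.0], [-0.0016, 0.0002, 0.0052]]
[[-0.1, 2.9, 0.1], [-0.0019, 0.0001, 0.0051]]
[[0.0, 2.9, 0.1], [-0.0021, 0.0002, 0.005]]
```

View pics/s3.png

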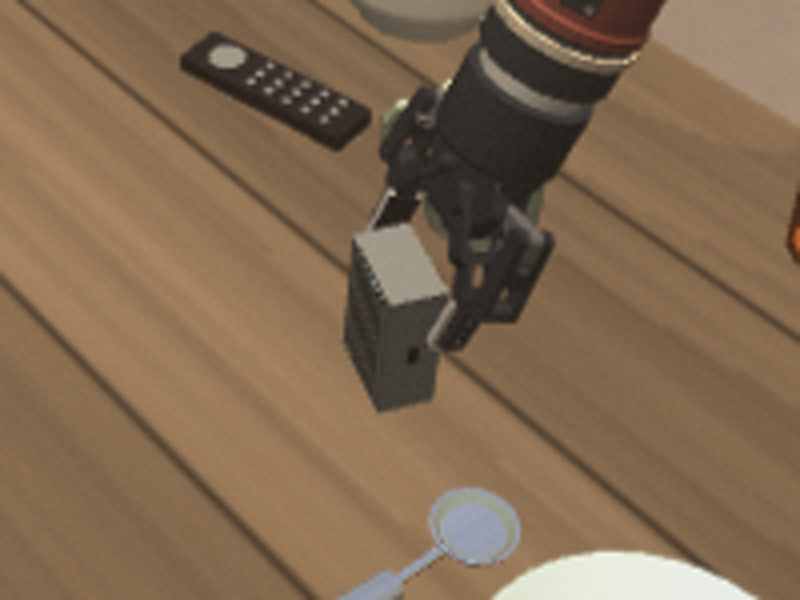

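The side view shows the speaker still upright at (395,320), with the fingers straddling it. I'll finish the tilt, then lower and grip.

Call:
drive_tool(moves=[[[0, 2.2, 0], [-0.0013, 0.0001, 0.004], 0.085], [[0, 2.2, 0], [-0.0014, 0.0001, 0.004], 0.085], [[0, 2.2, 0], [-0.0015, 0.0001, 0.0038], 0.085], [[0, 2.1, 0], [-0.0016, 0.0001, 0.0037], 0.085], [[0, 0, 0], [0, 0, 0], 0.085], [[0, 0, 0], [0, 0, 0], 0.085]])

```text
clock: 10.65
position: [599.2, -243.0, 59.2]
orientation: [-0.253, 0.183, 0.949, 0.049]
force: [0.2, 0.2, -0.3]
gripper_width: 0.996
finger_force: 0.0
```

Call:
drive_tool(moves=[[[0, 0, 0], [0, 0, 0], 0.05], [[0, 0, 0], [0, 0, 0], 0.05], [[0, 0, 0], [0, 0, 0], 0.05], [[0, 0, 0], [0, 0, 0], 0.05], [[0, 0, 0], [0, 0, 0], 0.05]], grip_force=40)

```text
clock: 11.15
position: [599.3, -242.9, 59.5]
orientation: [-0.254, 0.183, 0.949, 0.049]
force: [1.1, 0.6, 9.5]
gripper_width: 0.696
finger_force: 44.5
```

Run:
```python
from kin import *
k=np.load("k.npy")
c=cur();O=(np.array([594.7,-241,48]),objR(-22,90))
rel=(c[1].inv().apply(O[0]-c[0]), c[1].inv()*O[1]);np.savez("rel2.npz",p=rel[0],q=rel[1].as_quat())
where(rel);print(c[0],c[1].as_matrix().round(3).tolist(),rel[0])
# lift, then turn flat (pitch 180) with centre at r=630, az -19
dd=np.array([np.cos(np.radians(-19)),np.sin(np.radians(-19)),0])
a=plan(c,toolfor(rel,[594.7,-241,95],objR(-22,90)),3);print()
b=toolfor(rel,dd*630+[0,0,85],objR(-19,180))
plan(a,b,16)
for zc in (85,18): print(ik(toolfor(rel,dd*630+[0,0,zc],objR(-19,180)),k,1,1,Q[2]))
```

```text
q [-0.475  1.183  0.877  1.786 -0.047 -0.082] F [1.1 0.6 9.5] w 59.5
obj [ 594.7 -241.    48. ]
[[0.0, 0.375, -0.927], [-0.0, 0.927, 0.375], [1.0, 0.0, 0.0]]
[ 599.34458095 -242.93590153   59.47539014] [[-0.804, 0.372, -0.463], [0.323, 0.928, 0.185], [0.499, -0.0, -0.867]] [-1.36603934  0.07221191 12.45524579]
[[0.0, -0.0, 0.0], [0.0078, -0.0, -0.0136]]
[[0.0, -0.0, 0.0], [0.0078, -0.0, -0.0136]]
[[0.0, -0.0, -0.0], [0.0079, -0.0, -0.0135]]

[[-0.0, -5.6, -0.2], [0.0011, 0.0021, 0.0018]]
[[-0.1, -5.6, -0.2], [0.0012, 0.002, 0.0017]]
[[-0.0, -5.7, -0.2], [0.0013, 0.0021, 0.0015]]
[[-0.1, -5.6, -0.2], [0.0015, 0.0021, 0.0014]]
[[0.0, -5.6, -0.2], [0.0017, 0.0021, 0.0013]]
[[-0.0, -5.6, -0.2], [0.0017, 0.0021, 0.0011]]
[[-0.1, -5.7, -0.1], [0.0018, 0.0021, 0.0009]]
[[-0.0, -5.6, -0.2], [0.002, 0.0021, 0.0008]]
[[-0.1, -5.6, -0.2], [0.0019, 0.0021, 0.0005]]
[[-0.0, -5.6, -0.2], [0.002, 0.0021, 0.0004]]
[[-0.0, -5.7, -0.2], [0.002, 0.0021, 0.0002]]
[[-0.1, -5.6, -0.2], [0.0021, 0.0021, -0.0001]]
[[-0.0, -5.6, -0.2], [0.002, 0.0022, -0.0002]]
[[-0.1, -5.6, -0.2], [0.0019, 0.0021, -0.0004]]
[[-0.0, -5.7, -0.2], [0.0019, 0.0021, -0.0006]]
[[-0.1, -5.6, -0.2], [0.0018, 0.0022, -0.0008]]
(array([-0.54016419,  0.7125448 , -1.25621725, -1.43696418,  0.17878096,
       -0.10746623]), np.float64(3.066997868934189e-28))
(array([-0.54016419,  0.97983048, -1.23685563, -1.68488825,  0.17878096,
       -0.10746623]), np.float64(3.7437771047407486e-27))
```

Call:
drive_tool(moves=[[[0, 0, 0], [0.0078, 0, -0.0136], 0.05], [[0, 0, 0], [0.0078, 0, -0.0136], 0.05], [[0, 0, 0], [0.0078, 0, -0.0136], 0.05], [[0, 0, 0], [0, 0, 0], 0.05]])

```text
clock: 11.55
position: [599.9, -243.4, 106.7]
orientation: [-0.253, 0.183, 0.949, 0.048]
force: [0.8, -0.9, -2.9]
gripper_width: 0.696
finger_force: 44.0
```

Call:
drive_tool(moves=[[[0, -3.75, -0.13], [0.0008, 0.0014, 0.0012], 0.05], [[0, -3.75, -0.13], [0.0008, 0.0014, 0.0011], 0.05], [[0, -3.75, -0.13], [0.0008, 0.0014, 0.0011], 0.05], [[0, -3.75, -0.13], [0.0009, 0.0014, 0.001], 0.05], [[0, -3.75, -0.13], [0.0009, 0.0014, 0.001], 0.05], [[0, -3.75, -0.13], [0.001, 0.0014, 0.0009], 0.05], [[0, -3.75, -0.13], [0.0011, 0.0014, 0.0009], 0.05], [[0, -3.75, -0.13], [0.0011, 0.0014, 0.0008], 0.05]])

```text
clock: 12.35
position: [593.5, -228.6, 98.7]
orientation: [0.001, 0.181, 0.984, 0.002]
force: [-0.1, 0.2, -3.2]
gripper_width: 0.694
finger_force: 43.9
```

Call:
drive_tool(moves=[[[0, -3.75, -0.13], [0.0012, 0.0014, 0.0007], 0.05], [[0, -3.75, -0.13], [0.0012, 0.0014, 0.0006], 0.05], [[0, -3.75, -0.13], [0.0012, 0.0014, 0.0006], 0.05], [[0, -3.75, -0.13], [0.0013, 0.0014, 0.0005], 0.05], [[0, -3.75, -0.13], [0.0013, 0.0014, 0.0004], 0.05], [[0, -3.75, -0.13], [0.0013, 0.0014, 0.0003], 0.05], [[0, -3.75, -0.13], [0.0013, 0.0014, 0.0002], 0.05], [[0, -3.75, -0.13], [0.0013, 0.0014, 0.0001], 0.05]])

```text
clock: 13.15
position: [588.2, -214.5, 93.2]
orientation: [0.255, 0.166, 0.951, -0.045]
force: [0.6, -0.2, -3.6]
gripper_width: 0.696
finger_force: 44.0
```

Call:
drive_tool(moves=[[[0, -3.75, -0.13], [0.0013, 0.0014, 0.0001], 0.05], [[0, -3.75, -0.13], [0.0013, 0.0014, 0], 0.05], [[0, -3.75, -0.13], [0.0013, 0.0014, -0.0001], 0.05], [[0, -3.75, -0.13], [0.0013, 0.0014, -0.0002], 0.05], [[0, -3.75, -0.13], [0.0013, 0.0014, -0.0003], 0.05], [[0, -3.75, -0.13], [0.0012, 0.0014, -0.0004], 0.05], [[0, -3.75, -0.13], [0.0012, 0.0014, -0.0005], 0.05], [[0, -3.75, -0.13], [0.0012, 0.0014, -0.0005], 0.05]])

```text
clock: 13.95
position: [584.1, -201.3, 88.8]
orientation: [0.492, 0.141, 0.855, -0.089]
force: [-0.3, -0.1, -5.0]
gripper_width: 0.695
finger_force: 44.1
```

Call:
drive_tool(moves=[[[0, 0, 0], [0, 0, 0], 0.05], [[0, 0, 0], [0, 0, 0], 0.05]])

```text
clock: 14.15
position: [583.6, -201.1, 85.4]
orientation: [0.488, 0.141, 0.857, -0.087]
force: [-0.2, 0.3, -3.5]
gripper_width: 0.695
finger_force: 44.1
```

Run:
```python
from kin import *
z=np.load("rel2.npz");rel=(z["p"],R.from_quat(z["q"]))
c=where(rel);o=c[0]+c[1].apply(rel[0]);o[2]=25
plan(c,toolfor(rel,o,objR(-19,180)),6)
```

```text
q [-0.535  0.714 -1.254 -1.426  0.167 -0.113] F [-0.2  0.3 -3.5] w 59.3
obj [ 594.3 -204.9   80.3]
[[-0.945, 0.328, -0.013], [0.328, 0.945, -0.005], [0.011, -0.009, -1.0]]
[[-0.1, -0.1, 0.1], [0.008, 0.0001, 0.0047]]
[[-0.0, -0.1, 0.0], [0.0079, 0.0001, 0.0047]]
[[-0.1, -0.1, 0.1], [0.008, 0.0, 0.0046]]
[[-0.0, -0.1, 0.1], [0.008, 0.0001, 0.0047]]
[[-0.1, -0.1, 0.0], [0.008, 0.0, 0.0046]]
[[-0.1, -0.1, 0.1], [0.0079, 0.0001, 0.0046]]
```

Call:
drive_tool(moves=[[[-0.1, -0.1, 0.1], [0.008, 0, 0.0047], 0.05], [[0, -0.1, 0], [0.008, 0, 0.0047], 0.05], [[-0.1, -0.1, 0.1], [0.008, 0, 0.0047], 0.05], [[0, -0.1, 0.1], [0.008, 0, 0.0047], 0.05], [[-0.1, -0.1, 0], [0.008, 0, 0.0046], 0.05], [[-0.1, -0.1, 0.1], [0.0079, 0, 0.0046], 0.05], [[0, 0, 0], [0.0017, 0, 0.001], 0.05], [[0, 0, 0], [0, 0, 0], 0.05]])

```text
clock: 14.95
position: [586.0, -202.9, 31.5]
orientation: [0.497, 0.142, 0.852, -0.085]
force: [-0.1, 0.2, -3.3]
gripper_width: 0.7
finger_force: 44.1
```

Run:
```python
from kin import *
z=np.load("rel2.npz");rel=(z["p"],R.from_quat(z["q"]))
c=where(rel)
```

```text
q [-0.543  0.958 -1.241 -1.674  0.182 -0.109] F [-0.1  0.2 -3.3] w 59.8
obj [ 596.9 -206.6   26.6]
[[-0.946, 0.325, 0.007], [0.325, 0.946, -0.003], [-0.008, -0.001, -1.0]]
```

Call:
drive_tool(moves=[[[0, 0.2, 0], [0.0017, 0, 0.001], 0.05], [[0, 0.2, 0], [0.0017, 0, 0.001], 0.05], [[0, 0, 0], [0.0015, 0, 0.0009], 0.05], [[0, 0, 0], [0.0009, 0, 0.0005], 0.05], [[0, 0, 0], [0.0009, 0, 0.0005], 0.05], [[0, 0, 0], [0.0007, 0, 0.0004], 0.05], [[0, 0, 0], [0, 0, 0], 0.05]])

```text
clock: 15.65
position: [586.3, -202.8, 24.9]
orientation: [0.496, 0.141, 0.853, -0.084]
force: [-10.7, 2.8, 20.9]
gripper_width: 0.696
finger_force: 46.6
```

Run:
```python
from kin import *
z=np.load("rel2.npz");rel=(z["p"],R.from_quat(z["q"]))
c=where(rel)
```

```text
q [-0.543  0.978 -1.236 -1.688  0.182 -0.109] F [-10.7   2.8  20.9] w 59.5
obj [ 597.2 -206.5   19.9]
[[-0.946, 0.325, 0.005], [0.325, 0.946, -0.003], [-0.006, -0.001, -1.0]]
```

Call:
drive_tool(moves=[[[0, 0, 0], [-0.0008, 0, -0.0005], 0.05], [[0, 0, 0], [0, 0, 0], 0.05], [[0, 0, 0], [0, 0, 0], 0.062], [[0, 0, 0], [0, 0, 0], 0.085], [[0, 0, 0], [0, 0, 0], 0.085], [[0, 0, 0], [0, 0, 0], 0.085], [[0, 0, 0], [0, 0, 0], 0.085]])

```text
clock: 16.35
position: [585.4, -202.6, 22.9]
orientation: [0.493, 0.142, 0.854, -0.084]
force: [-0.1, 0.4, 0.1]
gripper_width: 0.997
finger_force: 0.0
```

Run:
```python
from kin import *
z=np.load("rel2.npz");rel=(z["p"],R.from_quat(z["q"]));k=np.load("k.npy")
c=where(rel)
a=plan(c,(c[0]+[0,0,120],c[1]),6);print()
a=plan(a,tcp([560,-190,190],65,0),14);print()
```

```text
q [-0.542  0.977 -1.235 -1.68   0.181 -0.109] F [-0.1  0.4  0.1] w 85.2
obj [ 596.2 -206.3   17.9]
[[-0.946, 0.325, -0.0], [0.325, 0.946, -0.0], [0.0, -0.001, -1.0]]
[[0.0, 0.0, 0.0], [-0.0173, -0.0001, -0.01]]
[[0.0, 0.0, 0.0], [-0.0174, -0.0, -0.01]]
[[0.0, 0.0, 0.0], [-0.0173, -0.0001, -0.0099]]
[[0.0, 0.0, 0.0], [-0.0173, -0.0001, -0.01]]
[[0.0, 0.0, 0.0], [-0.0174, -0.0, -0.01]]
[[0.0, 0.0, 0.0], [-0.0173, -0.0001, -0.01]]

[[0.2, 4.3, 0.4], [-0.0016, 0.0002, -0.0032]]
[[0.2, 4.3, 0.4], [-0.0014, 0.0003, -0.0034]]
[[0.2, 4.3, 0.4], [-0.0011, 0.0002, -0.0034]]
[[0.3, 4.2, 0.4], [-0.0008, 0.0003, -0.0035]]
[[0.2, 4.3, 0.4], [-0.0006, 0.0002, -0.0036]]
[[0.2, 4.3, 0.4], [-0.0003, 0.0002, -0.0036]]
[[0.2, 4.3, 0.4], [0.0, 0.0002, -0.0036]]
[[0.2, 4.3, 0.4], [0.0003, 0.0002, -0.0036]]
[[0.2, 4.3, 0.4], [0.0005, 0.0002, -0.0036]]
[[0.2, 4.3, 0.4], [0.0008, 0.0002, -0.0036]]
[[0.3, 4.3, 0.4], [0.001, 0.0001, -0.0034]]
[[0.2, 4.2, 0.4], [0.0013, 0.0001, -0.0034]]
[[0.2, 4.3, 0.4], [0.0016, 0.0001, -0.0033]]
[[0.2, 4.3, 0.4], [0.0017, 0.0001, -0.0032]]
```

Call:
drive_tool(moves=[[[0, 0, 0], [-0.0173, 0, -0.01], 0.085], [[0, 0, 0], [-0.0173, 0, -0.01], 0.085], [[0, 0, 0], [-0.0173, 0, -0.01], 0.085], [[0, 0, 0], [-0.0173, 0, -0.01], 0.085], [[0, 0, 0], [-0.0173, 0, -0.01], 0.085], [[0, 0, 0], [-0.0173, 0, -0.01], 0.085]])

```text
clock: 16.95
position: [585.0, -202.0, 143.5]
orientation: [0.493, 0.142, 0.854, -0.084]
force: [-0.1, -0.0, 1.4]
gripper_width: 0.992
finger_force: 0.0
```

Call:
drive_tool(moves=[[[0.2, 4.3, 0.4], [-0.0016, 0, -0.0032], 0.085], [[0.2, 4.3, 0.4], [-0.0014, 0, -0.0034], 0.085], [[0.2, 4.3, 0.4], [-0.0011, 0, -0.0034], 0.085], [[0.2, 4.3, 0.4], [-0.0008, 0, -0.0035], 0.085], [[0.2, 4.3, 0.4], [-0.0006, 0, -0.0036], 0.085], [[0.2, 4.3, 0.4], [-0.0003, 0, -0.0036], 0.085], [[0.2, 4.3, 0.4], [0, 0, -0.0036], 0.085], [[0.2, 4.3, 0.4], [0, 0, -0.0036], 0.085]])

```text
clock: 17.75
position: [570.3, -196.7, 166.4]
orientation: [0.223, 0.19, 0.955, -0.037]
force: [0.8, -0.8, -0.4]
gripper_width: 0.99
finger_force: 0.0
```

Call:
drive_tool(moves=[[[0.2, 4.3, 0.4], [0.0005, 0, -0.0036], 0.085], [[0.2, 4.3, 0.4], [0.0008, 0, -0.0036], 0.085], [[0.2, 4.3, 0.4], [0.001, 0, -0.0034], 0.085], [[0.2, 4.3, 0.4], [0.0013, 0, -0.0034], 0.085], [[0.2, 4.3, 0.4], [0.0016, 0, -0.0033], 0.085], [[0.2, 4.3, 0.4], [0.0017, 0, -0.0032], 0.085], [[0, 0, 0], [0, 0, 0], 0.085], [[0, 0, 0], [0, 0, 0], 0.085]])

```text
clock: 18.55
position: [559.6, -192.3, 183.0]
orientation: [0.005, 0.215, 0.977, 0.001]
force: [-0.2, -0.8, -0.4]
gripper_width: 0.996
finger_force: 0.0
```

Run:
```python
from kin import *
from bench import cams
c=cur();print(c[0],c[1].as_matrix().round(3).tolist())
w=cams.capture("wrist");np.savez("pics/w2.npz",**w)
print(proj(w,[596,-206,36])*1.5)
cv2.imwrite("pics/w2.png",cv2.resize(w["color"][:,:,::-1],(768,576),interpolation=cv2.INTER_CUBIC))
t=tcp([518,198,220],95,0); plan(c,t,16)
```

```text
[ 559.58157446 -192.31781025  183.01266642] [[-0.907, 0.421, 0.01], [0.421, 0.907, -0.001], [-0.009, 0.004, -1.0]]
[393.60289611 322.75038266]
[[0.0, 0.0, -1.9], [0.0126, 0.021, -0.002]]
[[0.0, 0.1, -1.8], [0.0119, 0.0215, -0.0021]]
[[0.0, 0.0, -1.9], [0.0112, 0.0218, -0.002]]
[[0.0, 0.0, -1.9], [0.0105, 0.0222, -0.002]]
[[0.0, 0.1, -1.8], [0.0097, 0.0225, -0.002]]
[[0.0, 0.0, -1.9], [0.0091, 0.0228, -0.0021]]
[[0.0, 0.1, -1.9], [0.0083, 0.0231, -0.002]]
[[0.0, -0.0, -1.8], [0.0075, 0.0234, -0.0019]]
[[0.0, 0.0, -1.9], [0.0068, 0.0235, -0.002]]
[[0.0, 0.1, -1.9], [0.0059, 0.0238, -0.002]]
[[0.0, 0.0, -1.8], [0.0052, 0.024, -0.002]]
[[0.0, 0.0, -1.9], [0.0045, 0.0241, -0.002]]
[[0.0, 0.1, -1.9], [0.0036, 0.0243, -0.002]]
[[0.1, 0.0, -1.8], [0.0029, 0.0244, -0.0019]]
[[-0.0, 0.1, -1.9], [0.002, 0.0244, -0.0021]]
[[-0.0, -0.0, -1.9], [0.0013, 0.0245, -0.002]]
```

View pics/w2.png

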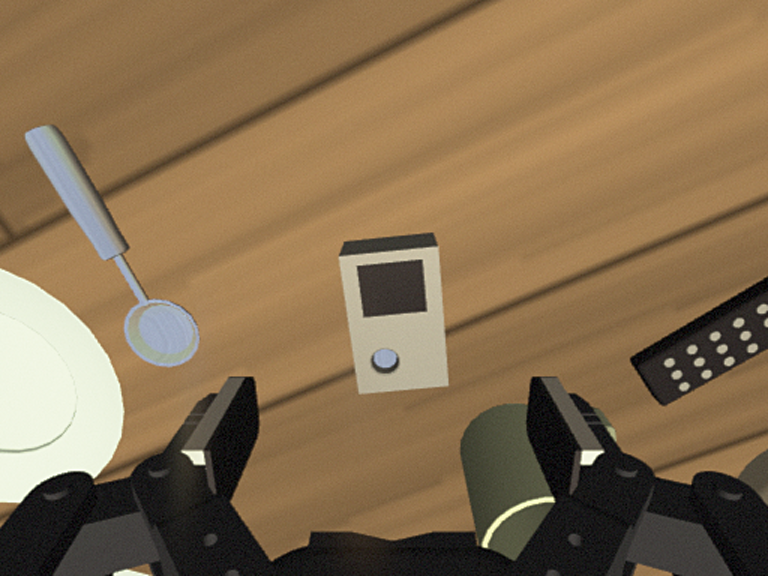

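The wrist view shows the speaker flat and back up. Its back-face corners are (341,256), (438,247), (448,386) and (359,393); the battery door is at (393,288) and the recess at (385,360). I'll measure these and move to the stylus.

Run:
```python
from kin import *
w=np.load("pics/w2.npz");o=lambda p:((p[0]+.5)/1.5-.5,(p[1]+.5)/1.5-.5)
C=np.array([atz(w,o(p),36) for p in((341,256),(438,247),(448,386),(359,393))]);print(C.round(1),C.mean(0),[np.linalg.norm(C[i]-C[i-1]).round(1) for i in range(4)])
print("recess direct z36",atz(w,o((385,360)),36),"button z30",atz(w,o((385,357)),30))
ax=(C[3]+C[2]-C[0]-C[1]);ax/=np.linalg.norm(ax);print("az",np.degrees(np.arctan2(ax[1],ax[0])))
lat=np.array([ax[1],-ax[0],0]) # right in world
for s in (1,-1): print("model",C.mean(0)+26*ax+10*s*lat)
m=cv2.cvtColor(w["color"],cv2.COLOR_RGB2GRAY)[222:258,238:278]
cv2.imwrite("pics/w2c.png",cv2.resize(w["color"][222:258,238:286,::-1],(800,600),interpolation=cv2.INTER_CUBIC))
```

```text
[[ 542.7 -216.4   36. ]
 [ 562.1 -161.3   36. ]
 [ 652.7 -192.6   36. ]
 [ 632.5 -248.4   36. ]] [ 597.48776514 -204.66836262   36.        ] [np.float64(95.4), np.float64(58.4), np.float64(95.8), np.float64(59.4)]
recess direct z36 [ 617.42515954 -222.22197051   36.        ] button z30 [ 618.34061683 -222.71419378   30.        ]
az -19.345635576467558
model [ 618.70707738 -222.71665307   36.        ]
model [ 625.33239772 -203.84590506   36.        ]
```

View pics/w2c.png

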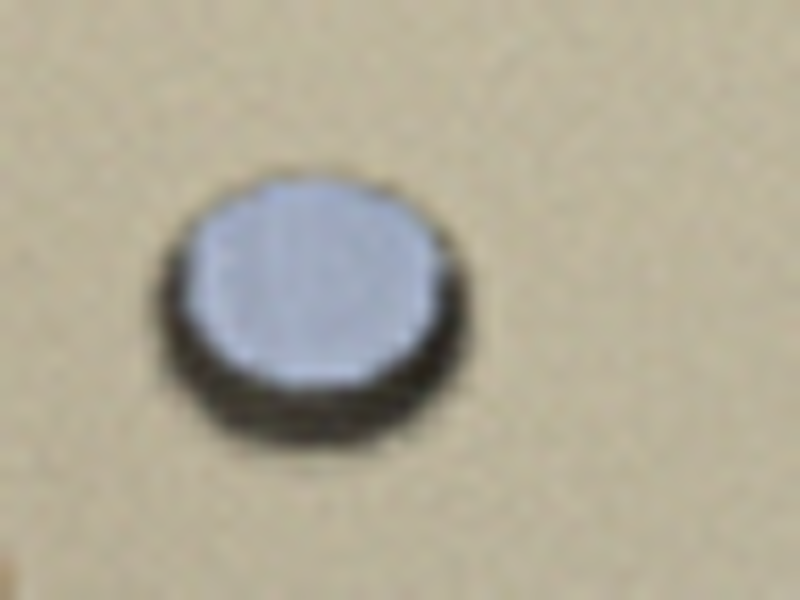

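Call:
drive_tool(moves=[[[0, 0, -1.9], [0.0126, 0.021, -0.002], 0.085], [[0, 0, -1.8], [0.0119, 0.0215, -0.002], 0.085], [[0, 0, -1.9], [0.0112, 0.0218, -0.002], 0.085], [[0, 0, -1.9], [0.0105, 0.0222, -0.002], 0.085], [[0, 0.1, -1.8], [0.0097, 0.0225, -0.002], 0.085], [[0, 0.1, -1.9], [0.0091, 0.0228, -0.002], 0.085], [[0, 0.1, -1.9], [0.0083, 0.0231, -0.002], 0.085], [[0, 0, -1.8], [0.0075, 0.0234, -0.002], 0.085]])

```text
clock: 19.4
position: [537.8, 3.9, 199.7]
orientation: [0.003, 0.086, 0.996, 0.001]
force: [0.7, 0.2, 0.1]
gripper_width: 0.997
finger_force: 0.0
```

Call:
drive_tool(moves=[[[0, 0, -1.9], [0.0068, 0.0235, -0.002], 0.085], [[0, 0.1, -1.9], [0.0059, 0.0238, -0.002], 0.085], [[0, 0, -1.8], [0.0052, 0.024, -0.002], 0.085], [[0, 0, -1.9], [0.0045, 0.0241, -0.002], 0.085], [[0, 0.1, -1.9], [0.0036, 0.0243, -0.002], 0.085], [[0, 0, -1.8], [0.0029, 0.0244, -0.002], 0.085], [[0, 0.1, -1.9], [0.002, 0.0244, -0.002], 0.085], [[0, 0, -1.9], [0.0013, 0.0245, -0.002], 0.085]])

```text
clock: 20.2
position: [517.2, 198.8, 215.9]
orientation: [0.0, -0.045, 0.999, 0.001]
force: [0.1, -0.1, -0.3]
gripper_width: 0.994
finger_force: 0.0
```

Call:
drive_tool(moves=[[[0, 0, 0], [0, 0, 0], 0.085], [[0, 0, 0], [0, 0, 0], 0.085]])

```text
clock: 20.4
position: [517.3, 198.0, 215.8]
orientation: [-0.0, -0.044, 0.999, 0.0]
force: [-0.5, 0.8, 0.5]
gripper_width: 0.99
finger_force: 0.0
```

Run:
```python
from kin import *
from bench import cams
w2=np.load("pics/w2.npz");print("recess",atz(w2,((312.5)/16.667-.5+238,309.5/16.667-.5+222),36))
w=cams.capture("wrist");np.savez("pics/w3.npz",**w)
print(proj(w,[519,199,137]),proj(w,[519,199,81]))
cv2.imwrite("pics/w3.png",cv2.resize(w["color"][:,:,::-1],(800,600),interpolation=cv2.INTER_CUBIC))
```

```text
recess [ 617.55657878 -222.55318657   36.        ]
[260.53079829 206.99077414] [260.52772774 182.64784342]
```

View pics/w3.png

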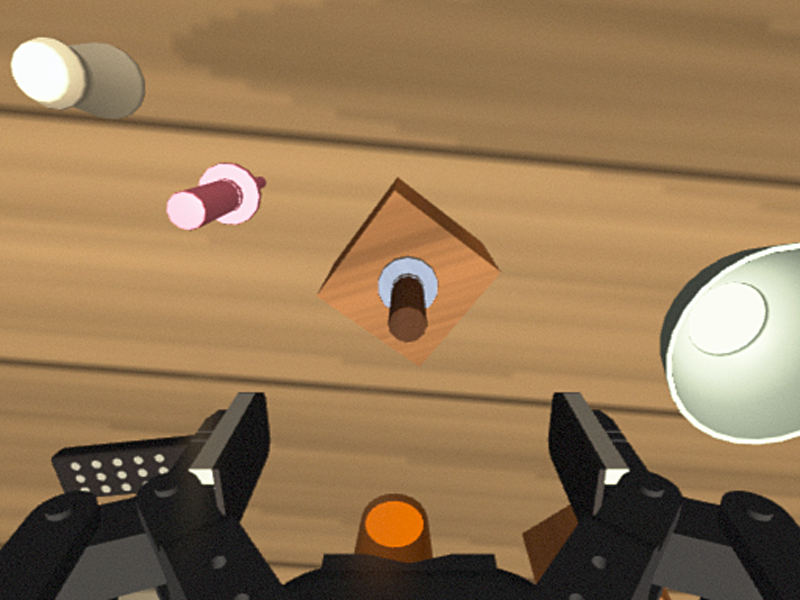

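The handle top is at (408,324) and the collar centre at (408,285); a stylus at (519,199) predicted (407,323) and (407,285), so they agree. The pink look-alike is at (210,200) and stays clear. Going down to the handle.

Call:
drive_tool(moves=[[[0, 0, 0], [-0.0018, 0.001, 0.02], 0.085], [[0, 0, 0], [0, 0, 0.03], 0.085], [[0, 0, 0], [0, 0, 0.03], 0.085], [[0, 0, 0], [0, 0, 0.02], 0.085], [[0, 0, 0], [0, 0, 0.009], 0.085], [[0, 0, 0], [0, 0, 0], 0.085], [[0, 0, 0], [0, 0, 0], 0.06], [[0, 0, 0], [0, 0, 0], 0.04]])

```text
clock: 21.25
position: [520.6, 199.2, 108.1]
orientation: [0.001, -0.044, 0.999, 0.001]
force: [0.8, -0.0, -0.2]
gripper_width: 0.689
finger_force: 0.0
```

Call:
drive_tool(moves=[[[0, 0, 0], [0, 0, 0], 0.025], [[0, 0, 0], [0, 0, 0], 0.02], [[0, 0, 0], [0, 0, 0], 0.01], [[0, 0, 0], [0, 0, 0], 0.01], [[0, 0, 0], [0, 0, 0], 0.01], [[0, 0, 0], [0, 0, 0], 0.01]], grip_force=50)

```text
clock: 21.85
position: [520.0, 199.3, 107.4]
orientation: [-0.0, -0.044, 0.999, 0.001]
force: [-0.4, -0.2, 6.1]
gripper_width: 0.193
finger_force: 48.6
```

Run:
```python
from kin import *
from bench import manip
s=manip.sense();c=cur();print(c[0],c[1].as_matrix().round(4).tolist(),s["gripper_width"]*85.4,s["finger_force"],s["force"],s["moment"])
```

```text
[519.9685656  199.34288976 107.36182479] [[-0.9962, -0.0875, -0.0002], [-0.0875, 0.9962, 0.0012], [0.0, 0.0012, -1.0]] 16.48403418391367 48.59734296798706 [-0.38819328 -0.20667111  6.05483995] [-0.05419159  0.27318414 -0.00453143]
```

Call:
drive_tool(moves=[[[0, 0, 0], [0, 0, -0.01], 0.01], [[0, 0, 0], [0, 0, -0.02], 0.01], [[0, 0, 0], [0, 0, -0.025], 0.01], [[0, 0, 0], [0, 0, -0.025], 0.01], [[0, 0, 0], [0, 0, -0.02], 0.01], [[0, 0, 0], [0, 0, 0], 0.01]])

```text
clock: 22.45
position: [521.3, 199.5, 210.0]
orientation: [0.002, -0.044, 0.999, 0.001]
force: [0.1, 0.3, -0.8]
gripper_width: 0.198
finger_force: 48.7
```

Run:
```python
from kin import *
from bench import manip,cams
s=manip.sense();c=cur();print(c[0],c[1].as_matrix().round(4).tolist(),s["gripper_width"]*85.4,s["finger_force"],s["force"])
plan(c,(np.array([619,-222.5,190]),ori(55,0)),16)
k=cams.capture("side");np.savez("pics/s4.npz",**k)
t=c[0]-[0,0,92.4]; print("tip pred",t,proj(k,t))
```

```text
[521.3175866  199.54210495 210.03746361] [[-0.9962, -0.0875, 0.0038], [-0.0875, 0.9962, 0.0022], [-0.004, 0.0018, -1.0]] 16.9267453449099 48.70793581008911 [ 0.05236768  0.34736559 -0.79182843]
[[0.0, 0.0, 2.5], [-0.0038, -0.0268, 0.0012]]
[[0.0, 0.0, 2.5], [-0.0049, -0.0266, 0.0012]]
[[0.0, 0.0, 2.5], [-0.0061, -0.0264, 0.0013]]
[[0.0, 0.0, 2.5], [-0.0072, -0.0261, 0.0012]]
[[0.1, 0.1, 2.5], [-0.0084, -0.0258, 0.0012]]
[[-0.0, -0.0, 2.5], [-0.0095, -0.0253, 0.0012]]
[[-0.0, -0.0, 2.5], [-0.0106, -0.0249, 0.0013]]
[[-0.0, -0.0, 2.5], [-0.0116, -0.0245, 0.0012]]
[[0.0, 0.0, 2.5], [-0.0127, -0.0239, 0.0013]]
[[0.0, 0.0, 2.5], [-0.0138, -0.0233, 0.0012]]
[[0.0, 0.0, 2.5], [-0.0147, -0.0227, 0.0013]]
[[0.0, 0.0, 2.5], [-0.0158, -0.0221, 0.0012]]
[[0.0, 0.0, 2.5], [-0.0166, -0.0213, 0.0013]]
[[0.1, 0.1, 2.5], [-0.0176, -0.0206, 0.0012]]
[[-0.0, -0.0, 2.5], [-0.0185, -0.0198, 0.0013]]
[[-0.0, -0.0, 2.5], [-0.0193, -0.0189, 0.0012]]
tip pred [521.3175866  199.54210495 117.63746361] [186.7945863  148.22759103]
```

Call:
drive_tool(moves=[[[0, 0, 2.5], [-0.0038, -0.0268, 0], 0.01], [[0, 0, 2.5], [-0.0049, -0.0266, 0], 0.01], [[0, 0, 2.5], [-0.0061, -0.0264, 0], 0.01], [[0, 0, 2.5], [-0.0072, -0.0261, 0], 0.01], [[0, 0, 2.5], [-0.0084, -0.0258, 0], 0.01], [[0, 0, 2.5], [-0.0095, -0.0253, 0], 0.01], [[0, 0, 2.5], [-0.0106, -0.0249, 0], 0.01], [[0, 0, 2.5], [-0.0116, -0.0245, 0], 0.01]])

```text
clock: 23.3
position: [568.0, -12.9, 205.4]
orientation: [-0.001, 0.131, 0.991, 0.0]
force: [0.4, -0.3, -0.2]
gripper_width: 0.197
finger_force: 48.8
```

Call:
drive_tool(moves=[[[0, 0, 2.5], [-0.0127, -0.0239, 0], 0.01], [[0, 0, 2.5], [-0.0138, -0.0233, 0], 0.01], [[0, 0, 2.5], [-0.0147, -0.0227, 0.002], 0.01], [[0, 0, 2.5], [-0.0158, -0.0221, 0.003], 0.01], [[0, 0, 2.5], [-0.0166, -0.0213, 0.004], 0.01], [[0, 0, 2.5], [-0.0176, -0.0206, 0.004], 0.01], [[0, 0, 2.5], [-0.0185, -0.0198, 0.004], 0.01], [[0, 0, 2.5], [-0.0193, -0.0189, 0.003], 0.01]])

```text
clock: 24.1
position: [616.8, -223.7, 184.7]
orientation: [-0.002, 0.301, 0.953, 0.001]
force: [0.3, 0.6, -0.7]
gripper_width: 0.196
finger_force: 48.7
```

Call:
drive_tool(moves=[[[0, 0, 0], [0, 0, 0], 0.01], [[0, 0, 0], [0, 0, 0], 0.01]])

```text
clock: 24.3
position: [616.6, -222.9, 184.9]
orientation: [-0.002, 0.301, 0.954, 0.001]
force: [0.2, 1.1, -0.9]
gripper_width: 0.198
finger_force: 48.7
```

Run:
```python
from kin import *
c=cur();print(c[0],c[1].as_matrix().round(4).tolist())
plan(c,(np.array([619,-222.5,145]),ori(55,0)),5)
```

```text
[ 616.58549198 -222.90259685  184.88645402] [[-0.819, 0.5738, -0.0031], [0.5738, 0.819, 0.0023], [0.0038, 0.0002, -1.0]]
[[0.0, -0.0, -0.0], [-0.0004, 0.0003, 0.008]]
[[0.0, -0.1, -0.0], [-0.0004, 0.0004, 0.008]]
[[0.0, -0.0, -0.0], [-0.0003, 0.0003, 0.0079]]
[[0.0, -0.1, -0.0], [-0.0004, 0.0004, 0.008]]
[[0.0, -0.0, -0.0], [-0.0003, 0.0003, 0.008]]
```

Call:
drive_tool(moves=[[[0, 0, 0], [-0.001, 0.0006, 0.01], 0.01], [[0, 0, 0], [-0.0009, 0.0005, 0.012], 0.01], [[0, 0, 0], [0, 0, 0.012], 0.01], [[0, 0, 0], [0, 0, 0.006], 0.01], [[0, 0, 0], [0, 0, 0], 0.01], [[0, 0, 0], [0, 0, 0], 0.01]])

```text
clock: 24.9
position: [619.6, -222.9, 146.3]
orientation: [-0.001, 0.301, 0.954, 0.0]
force: [0.5, -0.4, 0.4]
gripper_width: 0.195
finger_force: 48.7
```

Run:
```python
from kin import *
from bench import cams
c=cur();print(c[0],c[1].as_matrix().round(4).tolist())
tip=c[0]-[0,0,92.4]+c[1].apply([1,0,0]);print("tip",tip)
out=[]
for n in("side","top"):
    k=cams.capture(n);u=proj(k,[618,-222.6,45]).astype(int);x,y=u[0]-25,u[1]-30
    im=cv2.resize(k["color"][y:y+60,x:x+50,::-1],(400,480),interpolation=cv2.INTER_CUBIC)
    for p,col in((tip,(0,0,255)),([618,-222.6,36],(0,255,0))):
        v=(proj(k,p)-[x,y]+.5)*8-.5; print(n,v); cv2.drawMarker(im,tuple(v.round().astype(int).tolist()),col,cv2.MARKER_TILTED_CROSS,10,1)
    out.append(im)
cv2.imwrite("pics/press.png",np.hstack(out))
```

```text
[ 619.56435989 -222.92522187  146.34674721] [[-0.8194, 0.5733, -0.001], [0.5733, 0.8194, 0.001], [0.0014, 0.0003, -1.0]]
tip [ 618.744991   -222.35195687   53.9481103 ]
side [207.50895706 222.92893533]
side [201.38729638 264.49113502]
top [213.16461828 244.34736561]
top [207.84143894 255.19467133]
```

View pics/press.png

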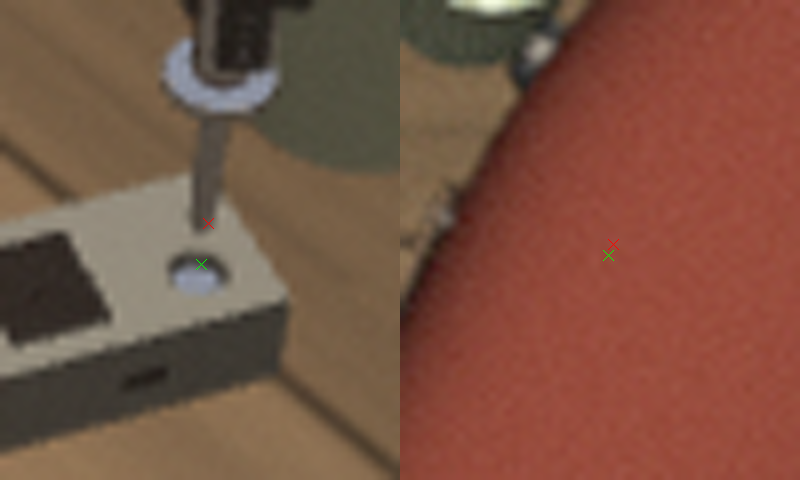

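The side view shows the stylus tip at (200,228), right above the recess at (198,273), within 1–2 mm and well inside the ±6 mm margin. Descending now.

Call:
drive_tool(moves=[[[0, 0, 0], [0, 0, 0.008], 0.01], [[0, 0, 0], [0, 0, 0.007], 0.01], [[0, 0, 0], [0, 0, 0.004], 0.01], [[0, 0, 0], [0, 0, 0.003], 0.01], [[0, 0, 0], [0, 0, 0], 0.01], [[0, 0, 0], [0, 0, 0], 0.01]])

```text
clock: 25.6
position: [619.5, -223.1, 124.3]
orientation: [-0.001, 0.301, 0.954, 0.0]
force: [-0.1, -0.2, -0.1]
gripper_width: 0.198
finger_force: 48.7
```

Call:
drive_tool(moves=[[[0, 0, 0], [0, 0, 0.002], 0.01], [[0, 0, 0], [0, 0, 0.002], 0.01], [[0, 0, 0], [0, 0, 0], 0.01], [[0, 0, 0], [0, 0, 0], 0.01]])

```text
clock: 26.0
position: [619.8, -223.1, 120.6]
orientation: [-0.0, 0.301, 0.954, 0.0]
force: [1.3, -0.9, 1.9]
gripper_width: 0.198
finger_force: 48.7
```

Call:
drive_tool(moves=[[[0, 0, 0], [0, 0, 0.001], 0.01], [[0, 0, 0], [0, 0, 0.001], 0.01], [[0, 0, 0], [0, 0, 0.001], 0.01], [[0, 0, 0], [0, 0, 0], 0.01], [[0, 0, 0], [0, 0, 0], 0.01]])

```text
clock: 26.5
position: [619.9, -223.2, 118.0]
orientation: [-0.0, 0.301, 0.954, 0.0]
force: [0.5, 0.2, 7.4]
gripper_width: 0.199
finger_force: 49.3
```

Call:
drive_tool(moves=[[[0, 0, 0], [0, 0, 0.0004], 0.01], [[0, 0, 0], [0, 0, 0], 0.01], [[0, 0, 0], [0, 0, 0], 0.01], [[0, 0, 0], [0, 0, 0], 0.01], [[0, 0, 0], [0, 0, 0], 0.01], [[0, 0, 0], [0, 0, 0], 0.01], [[0, 0, 0], [0, 0, 0], 0.01], [[0, 0, 0], [0, 0, 0], 0.01]])

```text
clock: 27.3
position: [620.0, -223.2, 117.9]
orientation: [0.0, 0.301, 0.954, 0.0]
force: [-1.0, 0.1, 9.3]
gripper_width: 0.198
finger_force: 49.3
```

Call:
drive_tool(moves=[[[0, 0, 0], [0, 0, 0], 0.01], [[0, 0, 0], [0, 0, 0], 0.01], [[0, 0, 0], [0, 0, 0], 0.01], [[0, 0, 0], [0, 0, 0], 0.01], [[0, 0, 0], [0, 0, 0], 0.01], [[0, 0, 0], [0, 0, 0], 0.01], [[0, 0, 0], [0, 0, 0], 0.01], [[0, 0, 0], [0, 0, 0], 0.01]])

```text
clock: 28.1
position: [620.0, -223.2, 117.9]
orientation: [0.0, 0.301, 0.954, 0.0]
force: [-0.5, -0.1, 9.0]
gripper_width: 0.196
finger_force: 49.3
```

Call:
drive_tool(moves=[[[0, 0, 0], [0, 0, 0], 0.01], [[0, 0, 0], [0, 0, 0], 0.01], [[0, 0, 0], [0, 0, 0], 0.01], [[0, 0, 0], [0, 0, 0], 0.01]])

```text
clock: 28.5
position: [619.9, -223.2, 117.9]
orientation: [0.0, 0.301, 0.954, 0.0]
force: [-1.6, -0.3, 8.6]
gripper_width: 0.195
finger_force: 49.3
```

Call:
drive_tool(moves=[[[0, 0, 0], [0, 0, -0.008], 0.01], [[0, 0, 0], [0, 0, -0.015], 0.01], [[0, 0, 0], [0, 0, -0.02], 0.01], [[0, 0, 0], [0, 0, -0.025], 0.01], [[0, 0, 0], [0, 0, -0.022], 0.01], [[0, 0, 0], [0, 0, 0], 0.01], [[0, 0, 0], [0, 0, 0], 0.01]])

```text
clock: 29.2
position: [619.5, -223.1, 206.7]
orientation: [-0.001, 0.301, 0.954, 0.0]
force: [-1.2, 0.6, -1.4]
gripper_width: 0.204
finger_force: 48.8
```

Run:
```python
from kin import *
c=cur();print(c[0],c[1].as_matrix().round(4).tolist())
plan(c,(np.array([520.3,199.3,215]),ori(95,0)),16)
```

```text
[ 619.47725514 -223.06708963  206.7021685 ] [[-0.8193, 0.5734, -0.001], [0.5734, 0.8193, 0.0011], [0.0014, 0.0003, -1.0]]
[[0.0, -0.0, -2.5], [0.0202, 0.0181, -0.0005]]
[[0.0, -0.0, -2.5], [0.0194, 0.0189, -0.0005]]
[[0.0, -0.0, -2.5], [0.0186, 0.0198, -0.0005]]
[[0.0, -0.0, -2.5], [0.0177, 0.0205, -0.0004]]
[[0.0, -0.0, -2.5], [0.0167, 0.0213, -0.0005]]
[[0.0, -0.0, -2.5], [0.0159, 0.0221, -0.0005]]
[[0.0, -0.0, -2.5], [0.0148, 0.0227, -0.0005]]
[[0.0, -0.0, -2.5], [0.0139, 0.0233, -0.0005]]
[[0.0, -0.0, -2.5], [0.0128, 0.0239, -0.0005]]
[[0.0, -0.0, -2.5], [0.0117, 0.0244, -0.0004]]
[[0.0, -0.0, -2.5], [0.0107, 0.0249, -0.0005]]
[[0.0, -0.0, -2.5], [0.0096, 0.0254, -0.0005]]
[[0.0, -0.0, -2.5], [0.0085, 0.0257, -0.0005]]
[[0.1, -0.1, -2.5], [0.0073, 0.0262, -0.0005]]
[[-0.0, 0.0, -2.5], [0.0062, 0.0264, -0.0005]]
[[-0.0, 0.0, -2.5], [0.005, 0.0266, -0.0006]]
```

Call:
drive_tool(moves=[[[0, 0, -2.5], [0.0202, 0.0181, -0.0005], 0.01], [[0, 0, -2.5], [0.0194, 0.0189, -0.0005], 0.01], [[0, 0, -2.5], [0.0186, 0.0198, -0.0005], 0.01], [[0, 0, -2.5], [0.0177, 0.0205, -0.0005], 0.01], [[0, 0, -2.5], [0.0167, 0.0213, -0.0005], 0.01], [[0, 0, -2.5], [0.0159, 0.0221, -0.0005], 0.01], [[0, 0, -2.5], [0.0148, 0.0227, -0.0005], 0.01], [[0, 0, -2.5], [0.0139, 0.0233, -0.0005], 0.01]])

```text
clock: 30.0
position: [568.6, -10.7, 209.6]
orientation: [-0.002, 0.13, 0.992, 0.0]
force: [-0.7, -0.3, -0.8]
gripper_width: 0.197
finger_force: 48.8
```

Call:
drive_tool(moves=[[[0, 0, -2.5], [0.0128, 0.0239, -0.0005], 0.01], [[0, 0, -2.5], [0.0117, 0.0244, -0.0005], 0.01], [[0, 0, -2.5], [0.0107, 0.0249, -0.0005], 0.01], [[0, 0, -2.5], [0.0096, 0.0254, -0.0005], 0.01], [[0, 0, -2.5], [0.0085, 0.0257, -0.0005], 0.01], [[0, 0, -2.5], [0.0073, 0.0262, -0.0005], 0.01], [[0, 0, -2.5], [0.0062, 0.0264, -0.0005], 0.01], [[0, 0, -2.5], [0.005, 0.0266, -0.0005], 0.01]])

```text
clock: 30.8
position: [519.1, 200.1, 213.9]
orientation: [-0.002, -0.045, 0.999, 0.0]
force: [-0.1, 0.6, -1.2]
gripper_width: 0.194
finger_force: 48.8
```

Call:
drive_tool(moves=[[[0, 0, 0], [0, 0, 0], 0.01], [[0, 0, 0], [0, 0, 0], 0.01]])

```text
clock: 31.0
position: [519.6, 199.3, 214.3]
orientation: [-0.001, -0.044, 0.999, 0.0]
force: [-0.2, -0.7, -0.7]
gripper_width: 0.199
finger_force: 48.9
```

Run:
```python
from kin import *
c=cur();print(c[0],c[1].as_matrix().round(4).tolist())
plan(c,(np.array([520,199.3,192]),ori(95,0)),2)
w=np.load("pics/w3.npz");C=np.array([atz(w,((p[0]+.5)*.64-.5,(p[1]+.5)*.64-.5),75) for p in((398,192),(318,292),(419,366),(498,270))]);print(C.mean(0),[np.linalg.norm(C[i]-C[i-1]).round(1) for i in range(4)])
print(atz(w,((408.5)*.64-.5,285.5*.64-.5),81),atz(w,(408.5*.64-.5,324.5*.64-.5),137))
```

```text
[519.61781183 199.3244715  214.26013266] [[-0.9961, -0.0881, -0.0029], [-0.0881, 0.9961, 0.0002], [0.0029, 0.0005, -1.0]]
[[0.0, -0.1, 0.0], [-0.0002, -0.0, 0.0111]]
[[0.0, -0.1, 0.1], [-0.0002, -0.0001, 0.0112]]
[519.06867394 199.51581545  75.        ] [np.float64(71.1), np.float64(73.1), np.float64(75.0), np.float64(74.8)]
[518.5777508  199.32374148  81.        ] [519.11817675 199.30050718 137.        ]
```

Call:
drive_tool(moves=[[[0, 0, 0], [-0.0004, 0, 0.02], 0.01], [[0, 0, 0], [0, 0, 0.02], 0.01], [[0, 0, 0], [0, 0, 0.02], 0.01], [[0, 0, 0], [0, 0, 0.02], 0.01], [[0, 0, 0], [0, 0, 0.014], 0.01], [[0, 0, 0], [0, 0, 0.007], 0.01], [[0, 0, 0], [0, 0, 0], 0.01]])

```text
clock: 31.7
position: [520.1, 198.4, 113.3]
orientation: [-0.002, -0.043, 0.999, 0.0]
force: [0.2, 0.0, -0.2]
gripper_width: 0.194
finger_force: 48.9
```

Call:
drive_tool(moves=[[[0, 0, 0], [0, 0, 0.002], 0.01], [[0, 0, 0], [0, 0, 0.0015], 0.01], [[0, 0, 0], [0, 0, 0.001], 0.01], [[0, 0, 0], [0, 0, 0], 0.01], [[0, 0, 0], [0, 0, 0], 0.01]])

```text
clock: 32.2
position: [520.9, 199.5, 110.2]
orientation: [-0.0, -0.044, 0.999, 0.001]
force: [-0.2, -1.2, 0.1]
gripper_width: 0.194
finger_force: 48.9
```

Call:
drive_tool(moves=[[[0, 0, 0], [0, 0, 0.0015], 0.01], [[0, 0, 0], [0, 0, 0.001], 0.01], [[0, 0, 0], [0, 0, 0], 0.01], [[0, 0, 0], [0, 0, 0], 0.01]])

```text
clock: 32.6
position: [520.7, 199.5, 107.4]
orientation: [-0.0, -0.044, 0.999, 0.001]
force: [0.3, 0.3, -0.9]
gripper_width: 0.199
finger_force: 49.0
```

Call:
drive_tool(moves=[[[0, 0, 0], [0, 0, 0.0007], 0.01], [[0, 0, 0], [0, 0, 0.0006], 0.01], [[0, 0, 0], [0, 0, 0], 0.01], [[0, 0, 0], [0, 0, 0], 0.01]])

```text
clock: 33.0
position: [520.8, 199.5, 107.4]
orientation: [-0.0, -0.044, 0.999, 0.001]
force: [-4.6, -1.5, 13.3]
gripper_width: 0.192
finger_force: 50.2
```

Collar is on the wood (13 N at the pick-up height). Releasing and rising.

Call:
drive_tool(moves=[[[0, 0, 0], [0, 0, -0.0008], 0.01], [[0, 0, 0], [0, 0, 0], 0.01], [[0, 0, 0], [0, 0, 0], 0.03], [[0, 0, 0], [0, 0, 0], 0.06], [[0, 0, 0], [0, 0, 0], 0.085], [[0, 0, 0], [0, 0, 0], 0.085], [[0, 0, 0], [0, 0, 0], 0.085], [[0, 0, 0], [0, 0, 0], 0.085]])

```text
clock: 33.8
position: [520.7, 199.4, 106.9]
orientation: [-0.0, -0.044, 0.999, 0.001]
force: [-0.1, 0.4, -0.4]
gripper_width: 0.995
finger_force: 0.0
```

Call:
drive_tool(moves=[[[0, 0, 0], [0, 0, -0.015], 0.085], [[0, 0, 0], [0, 0, -0.025], 0.085], [[0, 0, 0], [0, 0, -0.03], 0.085], [[0, 0, 0], [0, 0, -0.03], 0.085], [[0, 0, 0], [0, 0, -0.01], 0.085], [[0, 0, 0], [0, 0, 0], 0.085], [[0, 0, 0], [0, 0, 0], 0.085]])

```text
clock: 34.5
position: [520.4, 199.2, 216.0]
orientation: [-0.001, -0.044, 0.999, 0.0]
force: [0.5, -1.0, 0.3]
gripper_width: 0.995
finger_force: 0.0
```

Run:
```python
from kin import *
from bench import cams
c=cur();print(c[0])
im=[]
w=cams.capture("wrist");u=proj(w,[519,199,81]).astype(int);print(u, proj(w,[519,199,137])-u)
im.append(cv2.resize(w["color"][u[1]-60:u[1]+90,u[0]-100:u[0]+100,::-1],(400,300)))
for n,p in(("side",[519,199,100]),("side",[597,-205,36]),("top",[597,-205,36])):
    k=cams.capture(n);u=proj(k,p).astype(int);im.append(cv2.resize(k["color"][u[1]-45:u[1]+45,u[0]-60:u[0]+60,::-1],(400,300),interpolation=cv2.INTER_CUBIC))
cv2.imwrite("pics/final.png",np.vstack([np.hstack(im[:2]),np.hstack(im[2:])]))
```

```text
[520.40124374 199.21296684 215.97063309]
[259 179] [ 0.30236807 23.98228013]
```

View pics/final.png

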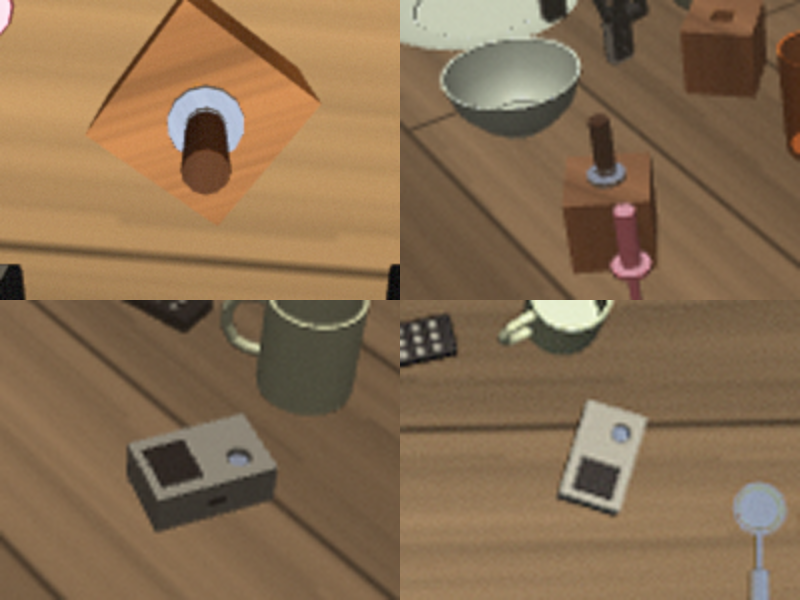

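The stylus stands upright in its stand with the collar on the wood ((205,125) and (603,170)). The speaker lies flat, back up ((200,470) and (603,455)). The mug, spoon and pink stylus have not moved.

```bash
python3 -c "
from bench import job
print(job.sign_off())"
```

```text
the job is handed in; nothing more can be done
None
```

Job handed in: the speaker lies flat with its back up, the reset button was held in for about two seconds (8–9 N against the stop), and the stylus is back in its stand with its collar on the wood, at about 35 s of the 72 s.

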